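Pack the sauce-pot lids and scrape the board clear

ROBOT

A 7-joint arm with a two-finger parallel gripper is mounted at the origin on the work surface. World frame = base frame: x ahead of the robot, y to its left, z up, the work surface at z = 0. Lengths are in mm, angles in degrees, forces in N, time in s.
With the tool pointing down it reaches from about 425 to 1025 mm from the base axis. Payload 3.6 kg.
Tool frame: the origin (TCP) lies on the centre line of the jaws, within the pads' length; the fingertips stand 11 mm ahead of it and the grasp point (between the pads) lies 8 mm behind it; z points along the fingers, y is the line along which they close (so a half turn about z gives the same grasp; the last joint's range is limited). The gripper opens to 85 mm and grips with 20 to 120 N. Pads are 22 mm wide; open, the fingers measure 114 mm over their backs; the gripper's body (76 mm by 85 mm) begins 54 mm behind the grasp point. The pads swing forward as they close: fully open they stand 13 mm farther back than shut.
Start: joints at [-78.524, 33.873, 2.773, 92.16, -1.908, 54.013, -1.931], TCP at [209.95, 693.939, 209.402] pointing down, gripper open.
Joint ranges: [-153.93, 153.93], [-27.13, 128.08], [-72.61, 78.16], [10.71, 143.7], [-87.88, 267.88], [4.46, 118.87], [-176.78, 176.78]. Speed limits (degrees/s): [147.25, 147.25, 180, 180, 180, 180, 180].

INTERFACE

Orientations are given as [roll, pitch, yaw] about the fixed x, y, z axes, in that order (R = Rz(yaw) Ry(pitch) Rx(roll)).
In Python, from workcell import arm, vision gives the robot as it stands.
- The arm moves only by the tool drive_tool, never from a script. Its argument "series" is a list of rows, each an object of numbers: "gripper": the closure, from 0 (fully open) to 1 (shut); "dx", "dy", "dz": the shift along the world's x, y, z in cm; "twist": the turn about the world's z in degrees. In form: [{"gripper": .., "dx": .., "dy": .., "dz": .., "twist": ..}, ...]. A call has 1 to 5 rows; each row is the pose to reach, as a shift and turn from the pose commanded when the call began; what a row does not reach only later rows make up. A row lasts 1/8 s, in which the tool goes at most 62.5 mm and 10.7 degrees, less where a joint would pass 70% of its speed; a pose out of reach is approached as far as the arm can. A call with a gripper value outside its range is refused whole. The fingers move at their own pace and stop on an object; the grip force is fixed at half the most. Time passes only in rows, so rows that repeat a pose let the fingers close. It gives the time, the measured TCP pose, the force, the opening and the grip force at its end, in the units of the state.
- arm.get_state(): the state, without advancing time (a new reading comes with each control period).
- vision.snapshot(name): name is "scene" or "top" or "wrist"; returns the picture (400x640x3 uint8, red, green, blue); there is no depth.
- vision.camera_params(name): a dict with "intrinsics" (3x3 intrinsics, pixels), "R" (3x3) and "t" (3): a world point X has camera coordinates R X + t. Camera axes: x right, y down, z forward; pixel columns grow to the right and rows downward; lengths in mm; the calibration is good to about 2 mm. A picture is of the moment at which its call begins: read the wrist's pose just before it. camera_params takes no time and is no camera call; for the wrist camera it gives the pose at the moment of the call.
- arm.close_job(): hands the job in; it is judged then, once.
The state is a dict: "time_s": time; "qpos": joint angles; "qd": joint speeds; "effort": joint torques, N m; "position": TCP position; "ee_rot": TCP orientation; "contact_force": force on the tool from outside, world axes, zero at the start; "wrist_torque": the same for the moment, N m; "opening": opening from 0.0 (shut) to 1.0 (fully open); "gripper_force": force on a finger pad.
Only numpy, scipy, OpenCV 4.12 (cv2) and the standard library are available. Lean on these libraries where they do the work, as an engineer would, in place of code of your own. Each camera call takes 0.05 s, during which the arm holds its last target. There are 200 camera calls.

TASK

Clear the carving board: first pack all the knobbed lids from it into the round tin in one flat honeycomb layer, one in the middle and the others round it, none riding on another or on the rim. Then hold the scraper block by its handle and push all the wood chips off the board into the steel tray at its side, without touching chips with the fingers, and stand the scraper back upright on its tile, lengthways along it and about in its middle. Leave everything else where it stands.

Things in the scene. Friction and masses are not known exactly. Their poses are not given: they have to be found in the camera images.
- lid0_knob (a point): A small steel lid with a tall wooden knob, one of 5 to 7 alike (absent ones read None). Lid plate: disc 48 mm across, 10 mm thick. Knob: plain upright round post 18 mm across, from 10 to 46 mm above the underside. This point is on the axis, 30 mm above the underside (20 mm above the plate, 16 mm below the knob's top); z axis up along the knob. 60 g or so. At the start it stands flat on the board; knobs at least about 50 mm apart.
- lid1_knob (a point): A small steel lid with a tall wooden knob, one of 5 to 7 alike (absent ones read None). Lid plate: disc 48 mm across, 10 mm thick. Knob: plain upright round post 18 mm across, from 10 to 46 mm above the underside. This point is on the axis, 30 mm above the underside (20 mm above the plate, 16 mm below the knob's top); z axis up along the knob. 60 g or so. At the start it stands flat on the board; knobs at least about 50 mm apart.
- lid2_knob (a point): A small steel lid with a tall wooden knob, one of 5 to 7 alike (absent ones read None). Lid plate: disc 48 mm across, 10 mm thick. Knob: plain upright round post 18 mm across, from 10 to 46 mm above the underside. This point is on the axis, 30 mm above the underside (20 mm above the plate, 16 mm below the knob's top); z axis up along the knob. 60 g or so. At the start it stands flat on the board; knobs at least about 50 mm apart.
- lid3_knob (a point): A small steel lid with a tall wooden knob, one of 5 to 7 alike (absent ones read None). Lid plate: disc 48 mm across, 10 mm thick. Knob: plain upright round post 18 mm across, from 10 to 46 mm above the underside. This point is on the axis, 30 mm above the underside (20 mm above the plate, 16 mm below the knob's top); z axis up along the knob. 60 g or so. At the start it stands flat on the board; knobs at least about 50 mm apart.
- lid4_knob (a point): A small steel lid with a tall wooden knob, one of 5 to 7 alike (absent ones read None). Lid plate: disc 48 mm across, 10 mm thick. Knob: plain upright round post 18 mm across, from 10 to 46 mm above the underside. This point is on the axis, 30 mm above the underside (20 mm above the plate, 16 mm below the knob's top); z axis up along the knob. 60 g or so. At the start it stands flat on the board; knobs at least about 50 mm apart.
- lid5_knob (a point): A small steel lid with a tall wooden knob, one of 5 to 7 alike (absent ones read None). Lid plate: disc 48 mm across, 10 mm thick. Knob: plain upright round post 18 mm across, from 10 to 46 mm above the underside. This point is on the axis, 30 mm above the underside (20 mm above the plate, 16 mm below the knob's top); z axis up along the knob. 60 g or so. At the start it stands flat on the board; knobs at least about 50 mm apart.
- lid6_knob (a point): A small steel lid with a tall wooden knob, one of 5 to 7 alike (absent ones read None). Lid plate: disc 48 mm across, 10 mm thick. Knob: plain upright round post 18 mm across, from 10 to 46 mm above the underside. This point is on the axis, 30 mm above the underside (20 mm above the plate, 16 mm below the knob's top); z axis up along the knob. 60 g or so. At the start it stands flat on the board; knobs at least about 50 mm apart.
- chip0_mid (a point): A loose wood smoking chip, one of 2 to 4 (absent ones read None): 28 x 18 x 9 mm, this point at its centre. Lies on the board at the start among the lids, and slides easily.
- chip1_mid (a point): A loose wood smoking chip, one of 2 to 4 (absent ones read None): 28 x 18 x 9 mm, this point at its centre. Lies on the board at the start among the lids, and slides easily.
- chip2_mid (a point): A loose wood smoking chip, one of 2 to 4 (absent ones read None): 28 x 18 x 9 mm, this point at its centre. Lies on the board at the start among the lids, and slides easily.
- chip3_mid (a point): A loose wood smoking chip, one of 2 to 4 (absent ones read None): 28 x 18 x 9 mm, this point at its centre. Lies on the board at the start among the lids, and slides easily.
- scraper_grip (a point): Scraper block standing upright on its flat foot: foot 140 mm along x, 40 mm along y, 22 mm high; on it a central upright handle 70 mm along x, 20 mm thick along y (grasp it across y), reaching from 22 to 67 mm above the underside. This point is in the handle's middle, 45 mm above the underside. About 0.3 kg. Starts standing on the rest tile, its x along the tile's x.
- board: Fixed wooden board, 260 mm along its x, 320 mm along its y, its top 22 mm above the counter, with a low steel catch tray fixed against its -y side. Origin: centre of the board's underside, on the counter. The tray spans x -127 to 127 mm and y -160 to -247 mm in this frame; its floor is 3 mm above the counter, its three outer walls 18 mm high and 3 mm thick; no wall on the board's side, where the board's edge drops 19 mm straight into it.
- tin: Fixed shallow round aluminium tin, open on top. Origin: centre of its underside, on the counter. Inner floor 3 mm up, inside radius 77 mm, rim 19 mm above the counter (16 mm above the floor), wall 3 mm. Seven lids just fit flat in it: one in the middle and six round it with centres about 50 mm out. Fingers that hold only the top 25 mm of a knob stay clear of the rim.
- rest: Fixed stone rest tile for the scraper, 170 mm along its x, 70 mm along its y, 6 mm thick. Origin: centre of its underside, on the counter.
- foil_box: Closed foil dispenser box, 50 x 300 x 50 mm, bystander. Origin: centre of its underside.
- sauce_jar: Glass sauce jar with clamp lid, 86 mm across, 118 mm tall, bystander. Origin: centre of its underside.
- funnel: White plastic funnel standing mouth down, 110 mm across, 110 mm tall, bystander. Origin: centre of its underside.
- salt_bowl: White salt bowl, 70 mm across, 30 mm high, bystander. Origin: centre of its underside.

How it is judged (in metres and radians):
On the way, in this order (a step that is already met when the one before it is completed fails the run):
1. all lids lie flat in the tin, one in the middle (horizontal distance between each of lid0_knob, lid1_knob, lid2_knob, lid3_knob, lid4_knob, lid5_knob, lid6_knob and tin below 0.058 m and height (world z) of each of lid0_knob, lid1_knob, lid2_knob, lid3_knob, lid4_knob, lid5_knob, lid6_knob below 0.0365 m and angle between each of lid0_knob, lid1_knob, lid2_knob, lid3_knob, lid4_knob, lid5_knob, lid6_knob's own z axis and vertical below 0.1 rad and horizontal distance between any of lid0_knob, lid1_knob, lid2_knob, lid3_knob, lid4_knob, lid5_knob, lid6_knob and tin below 0.015 m), for 0.2 s.
2. the scraper is held over the board (contact force between the fingers and scraper above 1 N and x of scraper_grip in the frame of board between -0.15 and 0.15 m and y of scraper_grip in the frame of board between -0.18 and 0.2 m), for 0.2 s.
3. all chips are in the tray (y of chip0_mid in the frame of board between -0.25 and -0.16 m and x of chip0_mid in the frame of board between -0.13 and 0.13 m and height (world z) of each of chip0_mid, chip1_mid, chip2_mid, chip3_mid below 0.024 m and y of chip1_mid in the frame of board between -0.25 and -0.16 m and x of chip1_mid in the frame of board between -0.13 and 0.13 m and y of chip2_mid in the frame of board between -0.25 and -0.16 m and x of chip2_mid in the frame of board between -0.13 and 0.13 m and y of chip3_mid in the frame of board between -0.25 and -0.16 m and x of chip3_mid in the frame of board between -0.13 and 0.13 m), for 0.2 s.
At the end, for the whole second after the job is handed in: Lids flat in the tin (tilt < 0.1 rad, within 58 mm of its axis, knob point < 36.5 mm high), one within 15 mm of the axis; chips in the tray, below the board top; scraper upright on its tile, within 30 mm along, 25 mm across and 0.25 rad; all at rest (all of step 1 and all of step 3 and x of scraper_grip in the frame of rest between -0.03 and 0.03 m and y of scraper_grip in the frame of rest between -0.025 and 0.025 m and angle between the x axis of scraper_grip and the x axis of rest, either way round below 0.25 rad and angle between scraper_grip's own z axis and vertical below 0.08 rad and height (world z) of scraper_grip below 0.055 m and linear speed of each of lid0, lid1, lid2, lid3, lid4, lid5, lid6, chip0, chip1, chip2, chip3, scraper below 0.02 m/s); the robot touches nothing.
It fails at once if the fingers or arm touch a chip (contact force between any of the fingers, the arm and chip0 above 0.3 N or contact force between any of the fingers, the arm and chip1 above 0.3 N or contact force between any of the fingers, the arm and chip2 above 0.3 N or contact force between any of the fingers, the arm and chip3 above 0.3 N).
It fails at once if a bystander is moved by more than 30 mm (distance of any of foil_box, sauce_jar, funnel, salt_bowl from where it was at the start of the episode above 0.03 m).
Of lid0, lid1, lid2, lid3, lid4, lid5, lid6 only 5 to 7 are there at a start; the rules pass over those that are not, and their reading is None.
Of chip0, chip1, chip2, chip3 only 2 to 4 are there at a start; the rules pass over those that are not, and their reading is None.
At some moment in a run one of lid0, lid1, lid2, lid3, lid4, lid5, lid6 may be knocked a few centimetres aside while the robot is not near it.
It also fails if it takes over 210 s, if anything falls off the work surface, if the arm or the gripper's body presses on something with over 40 N, if the wrist force passes 120 N, or if a joint passes its speed limit or range.

## Working session

There is one attempt and no reset: what is moved stays moved. The work goes in short steps, Python scripts to look and compute and a tool call to move; the robot and the scene stay as the last step left them, time stands still between calls to the robot, and variables do not carry over. Pictures are saved under pics/ and viewed, at most 14 in all, crops included, and the job is handed in when it is done.

Besides the shell and the picture viewer there is one more tool, called after ">>>" as name(argument=value, ...), one argument or row to a line, values as JSON. drive_tool: Moves the arm, as the interface text tells. Its arguments: {"type":"object","properties":{"series":{"type":"array","items":{"type":"object","properties":{"gripper":{"type":"number"},"dx":{"type":"number"},"dy":{"type":"number"},"dz":{"type":"number"},"twist":{"type":"number"}}}}},"required":["series"]}

```bash
mkdir -p pics
cat > h.py <<'E'
import numpy as np, cv2
from workcell import arm, vision
def snap(n,f):
    p=vision.camera_params(n); im=vision.snapshot(n)
    cv2.imwrite('pics/'+f,im[:,:,::-1]); np.savez('pics/'+f+'.npz',K=p['intrinsics'],R=p['R'],t=p['t'])
    return im,p
def ray(f,u,v,z):
    p=np.load('pics/'+f+'.npz'); d=p['R'].T@np.linalg.inv(p['K'])@[u,v,1]; c=-p['R'].T@p['t']
    return c+d*(z-c[2])/d[2]
def proj(f,X):
    p=np.load('pics/'+f+'.npz'); q=p['K']@(p['R']@np.array(X,float)+p['t']); return q[:2]/q[2]
E
python3 - <<'E'
from h import *
for n in('top','scene'):
    im,p=snap(n,n+'0.png')
    c=-p['R'].T@p['t']; print(n,c,p['intrinsics'])
    cv2.imwrite(f'pics/{n}0v.png',cv2.resize(im[:,:,::-1],(800,500),interpolation=cv2.INTER_CUBIC))
s=arm.get_state();print(s)
E
```

```text
top [ 546.16933375   17.16999194 1030.78514013] [[408.82649294   0.         320.49550138]
 [  0.         408.82649294 196.95102054]
 [  0.           0.           1.        ]]
scene [1324.11200865 -192.76488559  930.66186153] [[385.01787726   0.         314.76033507]
 [  0.         385.01787726 198.95965648]
 [  0.           0.           1.        ]]
{'time_s': 0.1, 'qpos': array([-78.52476144,  33.92117014,   2.76589304,  92.23021043,
        -1.90864597,  54.01255771,  -1.93128135]), 'qd': array([-0.01301319, -0.10615614,  0.00740778, -0.24667599, -0.01964908,
        0.01971113, -0.00664849]), 'effort': array([ 4.73815016e-03, -5.49993181e+01,  1.55331776e+00, -1.98825753e+01,
        9.71185014e-03,  3.78013530e-03,  9.13769924e-06]), 'position': array([209.67912646, 693.17519226, 208.33816244]), 'ee_rot': array([-1.79882249e+02,  5.10643405e-03,  1.63172792e+02]), 'contact_force': array([-0.03916753, -1.17984449,  0.42597951]), 'wrist_torque': array([ 0.0494375 , -0.06856958,  0.00245563]), 'gripper_force': 0.0, 'opening': 0.9996391776425799}
```

View pics/top0v.png

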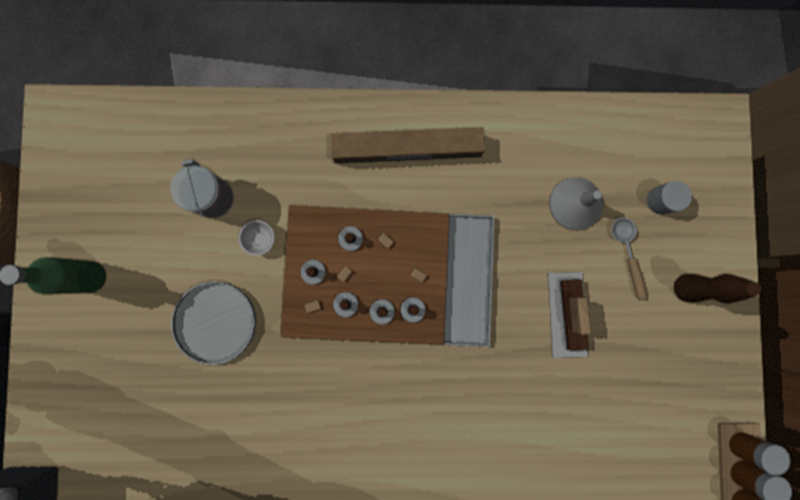

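View pics/scene0v.png

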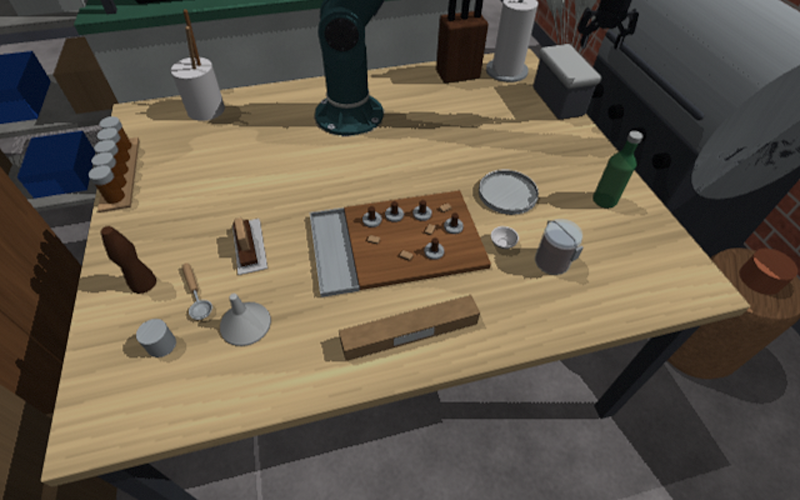

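The top view shows 5 lids: knobs near (350,239), (313,271), (346,305), (381,311), (413,309). It also shows 4 chips, the tin at (214,322) and the scraper on its tile at (570,315). I'll enlarge two crops next.

Run:
```python
from h import *
im=cv2.imread('pics/top0.png')
# full px crop: cols 135..295? two crops 
a=im[155:285,135:335]; cv2.imwrite('pics/c1.png',cv2.resize(a,(800,520),interpolation=cv2.INTER_CUBIC))
b=im[155:295,300:480]; cv2.imwrite('pics/c2.png',cv2.resize(b,(720,560),interpolation=cv2.INTER_CUBIC))
```

```text
(no output)
```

View pics/c1.png

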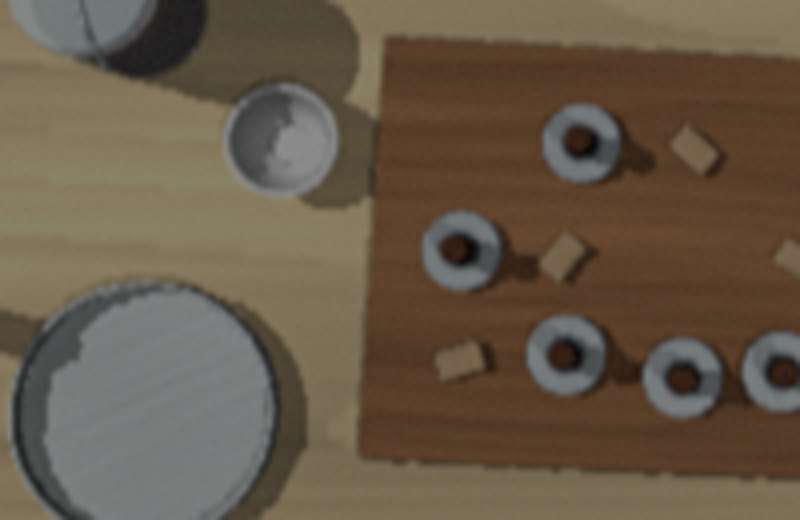

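View pics/c2.png

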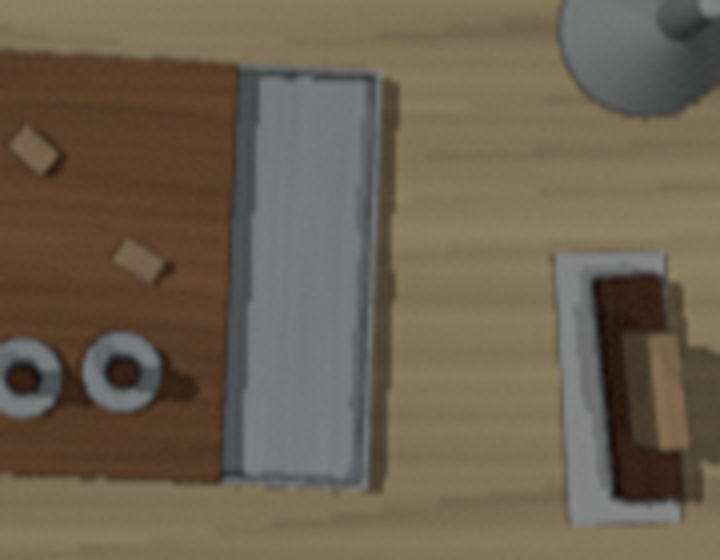

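The crops give clear lid discs, board corners, tile corners and the scraper. I'll turn these into world positions.

```bash
cat > m.py <<'E'
from h import *
def c1(x,y,z): return ray('top0.png',135+(x+.5)/4-.5,155+(y+.5)/4-.5,z)
def c2(x,y,z): return ray('top0.png',300+(x+.5)/4-.5,155+(y+.5)/4-.5,z)
E
python3 - <<'E'
from m import *
np.set_printoptions(precision=1,suppress=True)
for n,q in dict(A=c1(582,144,32),B=c1(462,250,32),C=c1(567,355,32),D=c1(682,377,32),E=c2(122,372,32),tin=c1(144,414,19),
 chipA=c1(695,150,31),chipB=c1(566,256,31),chipC=c1(461,360,31),chipD=c2(140,260,31),
 bTL=c1(385,37,22),bBL=c1(360,458,22),bTR=c2(240,66,22),bBR=c2(220,481,22),
 rTL=c2(555,255,6),rTR=c2(665,252,6),rBL=c2(570,524,6),rBR=c2(682,521,6),
 fTL=c2(595,278,28),fTR=c2(660,274,28),fBL=c2(615,501,28),fBR=c2(680,498,28),
 hTL=c2(648,335,73),hTR=c2(674,333,73),hBR=c2(688,450,73),hBL=c2(660,448,73),
 trT=c2(380,72,18),trB=c2(368,488,18),bowl=c1(280,138,30)).items(): print(n,q[:2])
p=vision.camera_params('wrist');print(p, -p['R'].T@p['t'])
E
```

```text
A [634.1  85.5]
B [569.3 157.7]
C [505.8  93.6]
D [492.5  24. ]
E [495.4 -36.7]
tin [469.8 350.4]
chipA [630.7  16.5]
chipB [565.7  94.8]
chipC [502.8 157.6]
chipD [563.4 -47.9]
bTL [701.  208.2]
bBL [443.4 219.1]
bTR [ 684.4 -111.2]
bBR [428.6 -97.2]
rTL [ 567.3 -312.1]
rTR [ 569.3 -382.5]
rBL [ 399.5 -318.1]
rBR [ 401.1 -388.9]
fTL [ 552.7 -329.7]
fTR [ 555.2 -370.4]
fBL [ 416.4 -339. ]
fBR [ 418.1 -379.3]
hTL [ 518.9 -344.9]
hTR [ 520.  -360.5]
hBR [ 451.7 -367. ]
hBL [ 452.9 -350.4]
trT [ 681.6 -199.8]
trB [ 423.6 -189.1]
bowl [637.4 269.3]
{'intrinsics': array([[306. ,   0. , 318.8],
       [  0. , 306. , 199.5],
       [  0. ,   0. ,   1. ]]), 'R': array([[ 0.3,  1. , -0. ],
       [ 0.9, -0.3,  0.3],
       [ 0.3, -0.1, -1. ]]), 't': array([-724.6,  -38.3,  379. ])} [139.4 715.7 372.1]
```

>>> drive_tool(
  series=[
    {"gripper": 0.5, "dx": 17.5, "dy": -24.5, "dz": 4},
    {"gripper": 0.5, "dx": 17.5, "dy": -24.5, "dz": 4},
    {"gripper": 0.5, "dx": 17.5, "dy": -24.5, "dz": 4},
    {"gripper": 0.5, "dx": 17.5, "dy": -24.5, "dz": 4},
    {"gripper": 0.5, "dx": 17.5, "dy": -24.5, "dz": 4},
  ],
)

```text
validation failed for argument at $.se...
```

>>> drive_tool(
  series=[
    {"gripper": 0.5, "dx": 17.5, "dy": -24.5, "twist": 17},
    {"gripper": 0.5, "dx": 17.5, "dy": -24.5, "twist": 17},
    {"gripper": 0.5, "dx": 17.5, "dy": -24.5, "twist": 17},
    {"gripper": 0.5, "dx": 17.5, "dy": -24.5, "twist": 17},
    {"gripper": 0.5, "dx": 17.5, "dy": -24.5, "twist": 17},
  ],
)

```text
validation failed for argument at $.se...
```

Run:
```python
from h import *
im,p=snap('wrist','w1.png'); print(-p['R'].T@p['t'],p['R'])
cv2.imwrite('pics/w1v.png',cv2.resize(im[:,:,::-1],(800,500),interpolation=cv2.INTER_CUBIC))
s=arm.get_state();print(s['position'],s['ee_rot'],s['opening'],s['time_s'])
```

```text
[139.42730342 715.74627398 372.10069955] [[ 0.28874713  0.95740241 -0.00239202]
 [ 0.91652711 -0.27569538  0.28977599]
 [ 0.27677276 -0.08586434 -0.95709151]]
[209.76753146 693.28301241 208.50277956] [-1.79901368e+02  5.86364440e-03  1.63168889e+02] 0.9994049786283549 0.15
```

View pics/w1v.png

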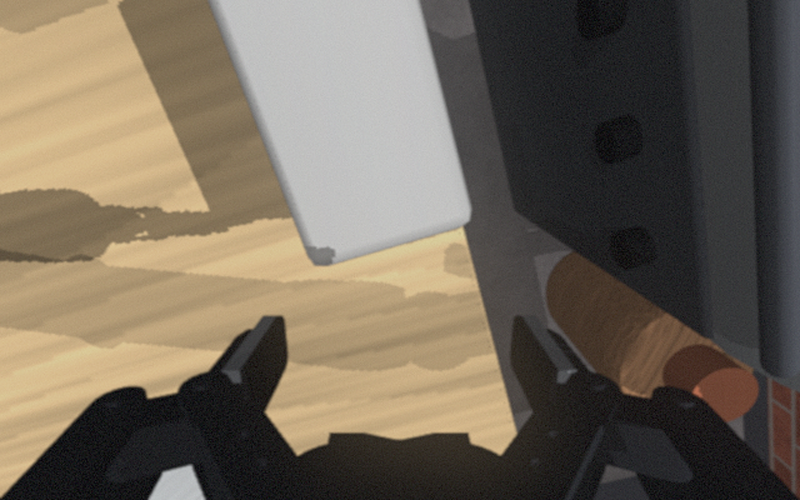

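The moves were refused, so this view (arm unmoved) shows only the start area. I'll check whether every key is needed.

>>> drive_tool(
  series=[
    {"gripper": 0.5, "dx": 3, "dy": -4, "dz": 4, "twist": 0},
  ],
)

```text
time_s: 0.28
position: [233.5, 655.3, 244.3]
ee_rot: [-179.6, -0.2, 163.6]
contact_force: [0.1, 0.3, 0.9]
opening: 0.814
gripper_force: 0.0
```

>>> drive_tool(
  series=[
    {"gripper": 0.5, "dx": 3.5, "dy": -4.5, "dz": 0, "twist": 0},
    {"gripper": 0.5, "dx": 7, "dy": -9, "dz": 0, "twist": 4},
    {"gripper": 0.5, "dx": 10.5, "dy": -13.5, "dz": 0, "twist": 8},
    {"gripper": 0.5, "dx": 14, "dy": -18, "dz": 0, "twist": 12},
    {"gripper": 0.5, "dx": 17.5, "dy": -22.5, "dz": 0, "twist": 17},
  ],
)

```text
time_s: 0.9
position: [415.1, 428.2, 248.3]
ee_rot: [-180.0, 0.0, -179.7]
contact_force: [0.3, -0.3, -0.2]
opening: 0.503
gripper_force: 0.0
```

>>> drive_tool(
  series=[
    {"gripper": 0.5, "dx": 14.5, "dy": -17.5, "dz": 0, "twist": 0},
    {"gripper": 0.5, "dx": 14.5, "dy": -17.5, "dz": 0, "twist": 0},
    {"gripper": 0.5, "dx": 14.5, "dy": -17.5, "dz": 0, "twist": 0},
    {"gripper": 0.5, "dx": 14.5, "dy": -17.5, "dz": 0, "twist": 0},
    {"gripper": 0.5, "dx": 14.5, "dy": -17.5, "dz": 0, "twist": 0},
  ],
)

```text
time_s: 1.52
position: [561.9, 249.8, 248.3]
ee_rot: [-179.9, 0.1, 179.7]
contact_force: [-0.7, 0.2, 0.4]
opening: 0.499
gripper_force: 0.0
```

Run:
```python
from h import *
im,p=snap('wrist','w2.png'); print(-p['R'].T@p['t'],p['R'])
cv2.imwrite('pics/w2v.png',cv2.resize(im[:,:,::-1],(800,500),interpolation=cv2.INTER_CUBIC))
print(arm.get_state()['position'])
```

```text
[488.20702285 251.46009315 411.92080516] [[ 0.00456079  0.99998589 -0.00272546]
 [ 0.95682423 -0.00357179  0.29064521]
 [ 0.29063137 -0.00393335 -0.95682701]]
[560.03217366 252.8387833  248.11427876]
```

View pics/w2v.png

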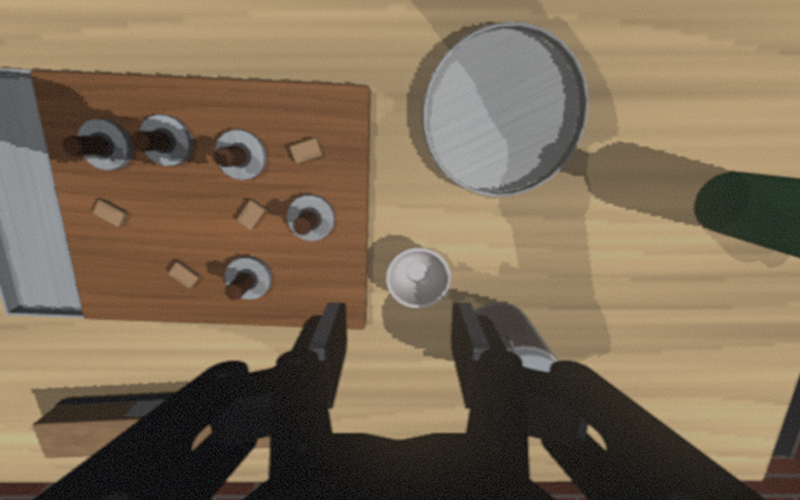

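Wrist view: tin rim spans (424..588, 22..196); lid discs at B (310,218), C (240,154), D (165,140), E (102,144), A (247,278).

Run:
```python
from h import *
from scipy.optimize import least_squares
np.set_printoptions(precision=1,suppress=True)
k=lambda x,y,z:ray('w2.png',(x+.5)/1.25-.5,(y+.5)/1.25-.5,z)[:2]
for n,q in dict(A=k(247,278,32),B=k(310,218,32),C=k(240,154,32),D=k(165,140,32),E=k(102,144,32),chC=k(305,150,31),bTop=k(370,86,22),bBot=k(366,328,22)).items():print(n,q)
th=np.linspace(0,2*np.pi,180)
for f,bb in (('w2.png',np.array([424,588,22,196])/1.25-.1),('top0.png',None)):
  if bb is None: bb=np.array([135+10/4,135+278/4,155+282/4,np.nan])-.4
  def r(c):
    P=np.array([proj(f,[c[0]+80*np.cos(t),c[1]+80*np.sin(t),19]) for t in th]); e=np.array([P[:,0].min(),P[:,0].max(),P[:,1].min(),P[:,1].max()])-bb
    return e[~np.isnan(e)]
  s=least_squares(r,[470,350],diff_step=1e-3); print(f,s.x,s.fun)
```

```text
A [634.7  88.5]
B [569.9 160.2]
C [506.6  97.1]
D [493.3  26.9]
E [496.7 -34.3]
chC [503.2 159.9]
bTop [445.4 223.6]
bBot [699.7 212.3]
w2.png [471.4 354. ] [-0.8  0.8 -0.5  0.8]
top0.png [469.9 350.3] [ 0.2 -0.2  0. ]
```

The arm was still settling during that shot (y went from 249.8 to 252.8). I'll retake it settled, matching by optical shift instead of viewing.

Run:
```python
from h import *
a=cv2.imread('pics/w2.png',0).astype(np.float32)
for i in range(2):
  im,p=snap('wrist',f'w3{i}.png'); b=cv2.imread(f'pics/w3{i}.png',0).astype(np.float32)
  print(-p['R'].T@p['t'],arm.get_state()['position'],cv2.phaseCorrelate(a[:240],b[:240],cv2.createHanningWindow((640,240),cv2.CV_32F)))
  s=lambda x,y:(np.array([x,y])+.5)/1.25-.5
  for (x,y,z) in ((506,109,19),(240,154,32),(102,144,32)):
    u=s(x,y);A=a;P=b
    t=a[int(u[1])-20:int(u[1])+20,int(u[0])-20:int(u[0])+20] if z>20 else a[10:165,330:480]
    m=cv2.matchTemplate(b,t,cv2.TM_CCOEFF_NORMED); _,v,_,l=cv2.minMaxLoc(m); o=(int(u[0])-20,int(u[1])-20) if z>20 else (330,10)
    d=np.array(l)-o; print(d,v,ray(f'w3{i}.png',*(u+d),z)[:2])
```

```text
[486.56691031 253.93368505 411.91774537] [558.85930258 254.88232881 248.08236067] ((-2.5410945690128983, 1.615950950845047), 0.9902433508634567)
[-3  2] 0.996760368347168 [465.8498654  353.73874995]
[-3  1] 0.9867927432060242 [506.23329861  96.64662831]
[-3  0] 0.9743802547454834 [495.70603663 -34.37548625]
[485.49041096 255.58398473 411.94161418] [558.22849029 256.11914226 248.13706029] ((-4.365851151026902, 2.6234735546729695), 0.9205110990256071)
[-4  3] 0.9750786423683167 [465.30615894 354.6022327 ]
[-4  2] 0.9859796166419983 [506.60833171  97.42938306]
[-5  1] 0.9597408175468445 [496.51264689 -34.79904798]
```

>>> drive_tool(
  series=[
    {"gripper": 0.5, "dx": -1.8, "dy": -5.3, "dz": -4, "twist": 0},
    {"gripper": 0.5, "dx": -3.6, "dy": -10.6, "dz": -8, "twist": 0},
    {"gripper": 0.5, "dx": -5.4, "dy": -15.8, "dz": -12.4, "twist": 0},
    {"gripper": 0.5, "dx": -5.4, "dy": -15.8, "dz": -12.4, "twist": 0},
    {"gripper": 0.5, "dx": -5.4, "dy": -15.8, "dz": -12.4, "twist": 0},
  ],
)

```text
time_s: 2.3
position: [503.3, 97.1, 123.6]
ee_rot: [-180.0, -0.2, -179.8]
contact_force: [0.3, 0.1, 0.4]
opening: 0.497
gripper_force: 0.0
```

>>> drive_tool(
  series=[
    {"gripper": 0.5, "dx": 0, "dy": 0, "dz": 0, "twist": 0},
    {"gripper": 0.5, "dx": 0, "dy": 0, "dz": 0, "twist": 0},
    {"gripper": 0.5, "dx": 0, "dy": 0, "dz": 0, "twist": 0},
    {"gripper": 0.5, "dx": 0, "dy": 0, "dz": 0, "twist": 0},
  ],
)

```text
time_s: 2.8
position: [505.6, 97.4, 124.8]
ee_rot: [180.0, 0.0, -179.8]
contact_force: [0.1, -0.5, -0.1]
opening: 0.501
gripper_force: 0.0
```

Run:
```python
from h import *
s=arm.get_state();print(s['position'],s['ee_rot'],s['qd'],s['time_s'])
im,p=snap('wrist','w4.png'); 
cv2.imwrite('pics/w4v.png',cv2.resize(im[:,:,::-1],(800,500),interpolation=cv2.INTER_CUBIC))
print(arm.get_state()['position'])
snap('top','t4.png')
print(proj('w4.png',[506,95,32])*1.25)
```

```text
[505.57063288  97.42462797 124.77389597] [ 1.79981149e+02  4.53433243e-02 -1.79794679e+02] [ 0.35190362  0.08313725  0.1935099   0.23064518 -0.04026748 -0.04234968
 -0.00941142] 2.8
[505.42411817  97.2300094  124.65992914]
[393.81091754 244.3067417 ]
```

View pics/w4v.png

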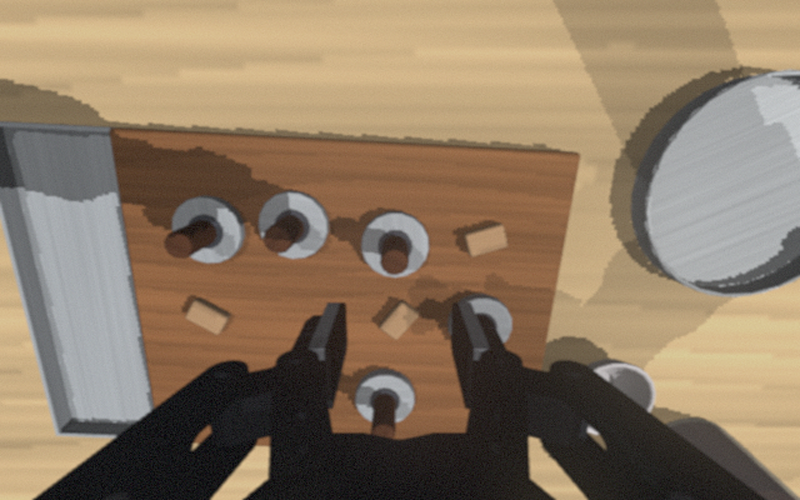

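Disc C sits at (395,244), matching the projection of (506,95). Now I'll grasp it.

>>> drive_tool(
  series=[
    {"gripper": 0.5, "dx": 0, "dy": -0.1, "dz": -3.5, "twist": 0},
    {"gripper": 0.5, "dx": 0, "dy": -0.1, "dz": -6.8, "twist": 0},
    {"gripper": 0.5, "dx": 0, "dy": -0.1, "dz": -6.8, "twist": 0},
    {"gripper": 1, "dx": 0, "dy": -0.1, "dz": -6.8, "twist": 0},
    {"gripper": 1, "dx": 0, "dy": -0.1, "dz": -6.8, "twist": 0},
  ],
)

```text
time_s: 3.52
position: [506.3, 96.1, 57.7]
ee_rot: [180.0, 0.1, -179.8]
contact_force: [0.1, -0.1, -0.0]
opening: 0.08
gripper_force: 0.0
```

>>> drive_tool(
  series=[
    {"gripper": 1, "dx": 0, "dy": 0, "dz": 0, "twist": 0},
    {"gripper": 1, "dx": 0, "dy": 0, "dz": 0, "twist": 0},
    {"gripper": 1, "dx": 0, "dy": 0, "dz": 3, "twist": 0},
    {"gripper": 1, "dx": 0, "dy": 0, "dz": 7, "twist": 0},
    {"gripper": 1, "dx": 0, "dy": 0, "dz": 7, "twist": 0},
  ],
)

```text
time_s: 4.15
position: [507.5, 96.4, 129.2]
ee_rot: [179.9, 0.4, -179.8]
contact_force: [0.5, 1.0, -0.4]
opening: -0.001
gripper_force: 0.0
```

Missed: the opening is 0. I'll look.

Run:
```python
from h import *
im,p=snap('wrist','w5.png'); print(-p['R'].T@p['t'])
cv2.imwrite('pics/w5v.png',cv2.resize(im[:,:,::-1],(800,500),interpolation=cv2.INTER_CUBIC))
print(arm.get_state()['position'])
snap('top','t5.png')
```

```text
[432.98852002  96.78737443 292.51761102]
[506.24362008  96.17535037 127.81381888]
```

View pics/w5v.png

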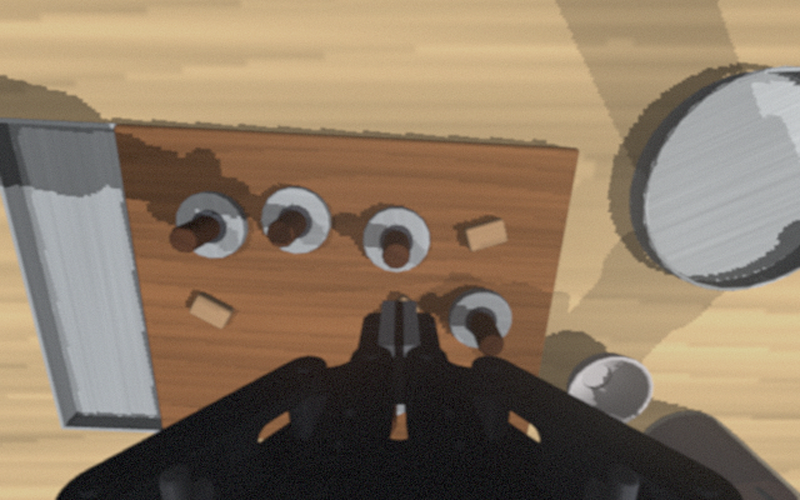

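Run:
```python
from h import *
for z in (108,117,128): print(z,proj('w5.png',[506.5,96.3,z])*1.25)
p=np.load('pics/w5.png.npz');print(p['R'])
for X in ([506,95,32],[506,95,68]): print(proj('w5.png',X)*1.25, proj('top0.png',X))
```

```text
108 [396.60123112 279.64931392]
117 [396.53821748 286.3977474 ]
128 [396.45297555 295.52671549]
[[-0.00357729  0.99999262  0.00139874]
 [ 0.95528424  0.00300378  0.29567379]
 [ 0.29566741  0.00239391 -0.95528794]]
[395.13656721 239.07598951] [275.80094879 243.29449955]
[394.72095411 254.8234757 ] [274.5907736  243.91897504]
```

>>> drive_tool(
  series=[
    {"gripper": 0.5, "dx": 0, "dy": 0, "dz": 0, "twist": 0},
    {"gripper": 0.5, "dx": 0, "dy": 0, "dz": 0, "twist": 0},
    {"gripper": 0.5, "dx": 0, "dy": 0, "dz": -4, "twist": 0},
    {"gripper": 0.5, "dx": 0, "dy": 0, "dz": -7.2, "twist": 0},
    {"gripper": 0.5, "dx": 0, "dy": 0, "dz": -8, "twist": 0},
  ],
)

```text
time_s: 4.88
position: [503.4, 95.5, 44.3]
ee_rot: [-179.9, -0.3, -179.8]
contact_force: [0.4, 0.1, -0.8]
opening: 0.499
gripper_force: 0.0
```

>>> drive_tool(
  series=[
    {"gripper": 0.5, "dx": 0, "dy": 0, "dz": 0, "twist": 0},
    {"gripper": 0.5, "dx": 0, "dy": 0, "dz": 0, "twist": 0},
  ],
)

```text
time_s: 5.12
position: [506.0, 96.0, 47.3]
ee_rot: [180.0, 0.1, -179.8]
contact_force: [0.9, -0.3, -0.3]
opening: 0.501
gripper_force: 0.0
```

Run:
```python
from h import *
im,p=snap('wrist','w6.png'); print(-p['R'].T@p['t'])
cv2.imwrite('pics/w6v.png',cv2.resize(im[:,:,::-1],(800,500),interpolation=cv2.INTER_CUBIC))
print(arm.get_state()['position'])
for X in ([506,95,32],[506,95,68]): print(proj('w6.png',X)*1.25)
```

```text
[432.23950175  96.63427856 210.95640702]
[506.14455441  96.05624643  47.47755515]
[394.73546467 285.98531128]
[393.91438359 319.29840658]
```

View pics/w6v.png

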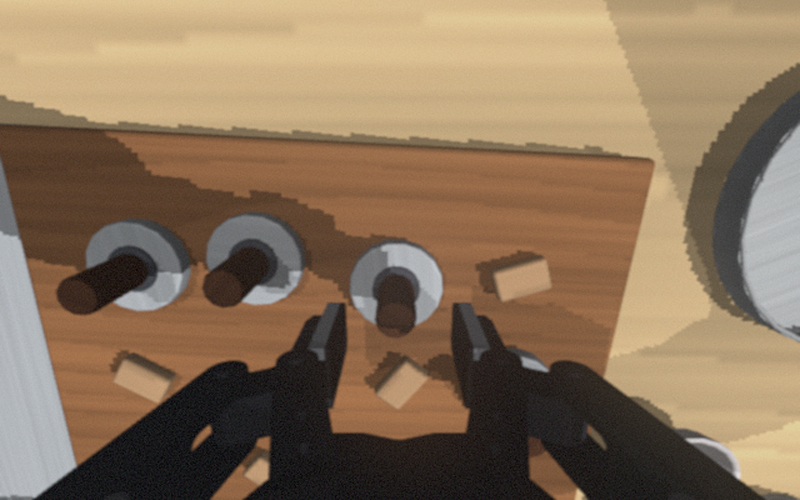

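Knob top is at (397,322) between the pads, whose tips show at v≈303. By their spacing the tips lie higher than the nominal TCP suggests. I'll go lower in small steps and watch the force.

>>> drive_tool(
  series=[
    {"gripper": 0.5, "dx": 0, "dy": 0, "dz": -0.7, "twist": 0},
    {"gripper": 0.5, "dx": 0, "dy": 0, "dz": -0.7, "twist": 0},
    {"gripper": 1, "dx": 0, "dy": 0, "dz": -0.7, "twist": 0},
    {"gripper": 1, "dx": 0, "dy": 0, "dz": -0.7, "twist": 0},
    {"gripper": 1, "dx": 0, "dy": 0, "dz": -0.7, "twist": 0},
  ],
)

```text
time_s: 5.8
position: [505.3, 95.6, 39.7]
ee_rot: [-180.0, 0.0, -179.8]
contact_force: [0.1, -1.3, 2.4]
opening: 0.162
gripper_force: 58.5
```

It grips, but maybe only near the top. I'll regrip 8 mm lower.

>>> drive_tool(
  series=[
    {"gripper": 0.6, "dx": 0, "dy": 0, "dz": 0, "twist": 0},
    {"gripper": 0.6, "dx": 0, "dy": 0, "dz": 0, "twist": 0},
    {"gripper": 0.6, "dx": 0, "dy": 0, "dz": -0.8, "twist": 0},
    {"gripper": 0.6, "dx": 0, "dy": 0, "dz": -0.8, "twist": 0},
    {"gripper": 1, "dx": 0, "dy": 0, "dz": -0.8, "twist": 0},
  ],
)

```text
time_s: 6.42
position: [505.1, 95.8, 31.2]
ee_rot: [-180.0, -0.0, -179.8]
contact_force: [-0.5, 0.8, -1.4]
opening: 0.2
gripper_force: 12.2
```

>>> drive_tool(
  series=[
    {"gripper": 1, "dx": 0, "dy": 0, "dz": 0, "twist": 0},
    {"gripper": 1, "dx": 0, "dy": 0, "dz": 0, "twist": 0},
  ],
)

```text
time_s: 6.68
position: [505.2, 95.9, 31.5]
ee_rot: [180.0, 0.0, -179.8]
contact_force: [0.3, 0.4, -0.1]
opening: 0.18
gripper_force: 58.5
```

>>> drive_tool(
  series=[
    {"gripper": 1, "dx": 0, "dy": 0, "dz": 3.5, "twist": 0},
    {"gripper": 1, "dx": 0, "dy": 0, "dz": 7.5, "twist": 0},
    {"gripper": 1, "dx": -2, "dy": 6, "dz": 8, "twist": 0},
    {"gripper": 1, "dx": -4, "dy": 12, "dz": 8, "twist": 0},
    {"gripper": 1, "dx": -6, "dy": 18, "dz": 8, "twist": 0},
  ],
)

```text
time_s: 7.3
position: [445.6, 275.2, 111.9]
ee_rot: [180.0, 0.1, -179.9]
contact_force: [1.1, 0.3, -0.6]
opening: 0.183
gripper_force: 58.7
```

>>> drive_tool(
  series=[
    {"gripper": 1, "dx": -1, "dy": 4.3, "dz": 0, "twist": 0},
    {"gripper": 1, "dx": -1, "dy": 4.3, "dz": 0, "twist": 0},
    {"gripper": 1, "dx": -1, "dy": 4.3, "dz": 0, "twist": 0},
    {"gripper": 1, "dx": -1, "dy": 4.3, "dz": 0, "twist": 0},
    {"gripper": 1, "dx": -1, "dy": 4.3, "dz": 0, "twist": 0},
  ],
)

```text
time_s: 7.92
position: [436.5, 315.0, 111.5]
ee_rot: [-180.0, -0.0, -180.0]
contact_force: [-0.1, 0.2, -0.8]
opening: 0.181
gripper_force: 58.8
```

Run:
```python
from h import *
im,p=snap('wrist','w7.png'); print(-p['R'].T@p['t'])
cv2.imwrite('pics/w7v.png',cv2.resize(im[:,:,::-1],(800,500),interpolation=cv2.INTER_CUBIC))
print(arm.get_state()['position'],arm.get_state()['gripper_force'])
for X in ([550,352,19],[390,352,19],[470,432,19],[470,272,19]): print(proj('w7.png',X)*1.25)
```

```text
[363.00614907 315.94796688 275.21308616]
[436.50055627 315.29186735 111.46979934] 58.79185438156128
[444.67447124 383.35382472]
[453.38902393 176.35523197]
[559.49705944 288.69176047]
[337.87521376 288.37884724]
```

View pics/w7v.png

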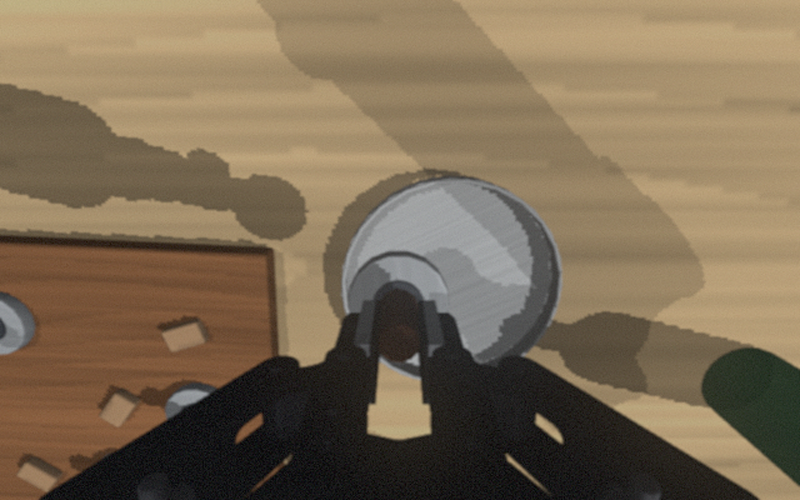

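Tin rim spans u 342..561, top v 177, giving a centre near (470.5,353.5) in the tool frame. The lid hangs square. I'll lower to just above the rim and check.

>>> drive_tool(
  series=[
    {"gripper": 1, "dx": 0, "dy": 0.3, "dz": -4, "twist": 0},
    {"gripper": 1, "dx": 0, "dy": 0.3, "dz": -7.5, "twist": 0},
    {"gripper": 1, "dx": 0, "dy": 0.3, "dz": -7.5, "twist": 0},
    {"gripper": 1, "dx": 0, "dy": 0.3, "dz": -7.5, "twist": 0},
    {"gripper": 1, "dx": 0, "dy": 0.3, "dz": -7.5, "twist": 0},
  ],
)

```text
time_s: 8.6
position: [437.1, 320.2, 37.9]
ee_rot: [179.9, 0.1, -179.9]
contact_force: [0.2, 0.0, -0.9]
opening: 0.177
gripper_force: 58.8
```

>>> drive_tool(
  series=[
    {"gripper": 1, "dx": 0, "dy": 0, "dz": -1.5, "twist": 0},
    {"gripper": 1, "dx": 0, "dy": 0, "dz": -2.5, "twist": 0},
    {"gripper": 1, "dx": 0, "dy": 0, "dz": -2.5, "twist": 0},
    {"gripper": 1, "dx": -0.2, "dy": -0.2, "dz": -2.5, "twist": 0},
    {"gripper": 1, "dx": -0.3, "dy": -0.3, "dz": -2.5, "twist": 0},
  ],
)

```text
time_s: 9.22
position: [432.6, 316.0, 11.1]
ee_rot: [-180.0, -0.0, -179.8]
contact_force: [0.6, 0.7, 0.1]
opening: 0.18
gripper_force: 63.1
```

>>> drive_tool(
  series=[
    {"gripper": 1, "dx": 0, "dy": 0, "dz": 0, "twist": 0},
  ],
)

```text
time_s: 9.35
position: [432.8, 316.2, 11.3]
ee_rot: [-180.0, -0.0, -179.8]
contact_force: [0.1, 0.1, -0.9]
opening: 0.177
gripper_force: 63.1
```

>>> drive_tool(
  series=[
    {"gripper": 0.6, "dx": 0, "dy": 0, "dz": 0, "twist": 0},
    {"gripper": 0.6, "dx": 0, "dy": 0, "dz": 0, "twist": 0},
    {"gripper": 0.6, "dx": 0, "dy": 0, "dz": 4, "twist": 0},
    {"gripper": 0.6, "dx": 0, "dy": 0, "dz": 9, "twist": 0},
    {"gripper": 0.6, "dx": 4, "dy": -4, "dz": 10, "twist": 0},
  ],
)

```text
time_s: 9.98
position: [472.1, 282.7, 114.5]
ee_rot: [179.6, 0.2, -179.2]
contact_force: [2.1, 1.0, -0.6]
opening: 0.397
gripper_force: 0.0
```

>>> drive_tool(
  series=[
    {"gripper": 0.5, "dx": 4, "dy": -4.5, "dz": 0, "twist": 0},
    {"gripper": 0.5, "dx": 9.7, "dy": -11.8, "dz": 0, "twist": 0},
    {"gripper": 0.5, "dx": 9.7, "dy": -11.8, "dz": 0, "twist": 0},
    {"gripper": 0.5, "dx": 9.7, "dy": -11.8, "dz": 0, "twist": 0},
    {"gripper": 0.5, "dx": 9.7, "dy": -11.8, "dz": 0, "twist": 0},
  ],
)

```text
time_s: 10.6
position: [569.0, 159.7, 111.3]
ee_rot: [180.0, -0.1, -179.8]
contact_force: [-0.4, -0.3, -0.4]
opening: 0.502
gripper_force: 0.0
```

Run:
```python
from h import *
im,p=snap('wrist','w8.png'); 
a=cv2.resize(im[:,:,::-1],(800,500),interpolation=cv2.INTER_CUBIC)
s=arm.get_state();print(s['position'],s['time_s'])
for X in ([569.6,159.7,32],[634.4,87.5,32],[492.8,26,32],[495.7,-34.7,32],[433,316,13]): 
  q=proj('w8.png',X)*1.25;print(q);cv2.circle(a,tuple(int(v) for v in q),3,(0,0,255),-1)
cv2.imwrite('pics/w8v.png',a)
```

```text
[568.74148318 160.34757285 111.25882195] 10.65
[397.18099471 250.29226034]
[295.54275824 336.8166985 ]
[176.92566736 127.98157756]
[ 77.69560441 132.48083112]
[654.56413485  27.95436027]
```

View pics/w8v.png

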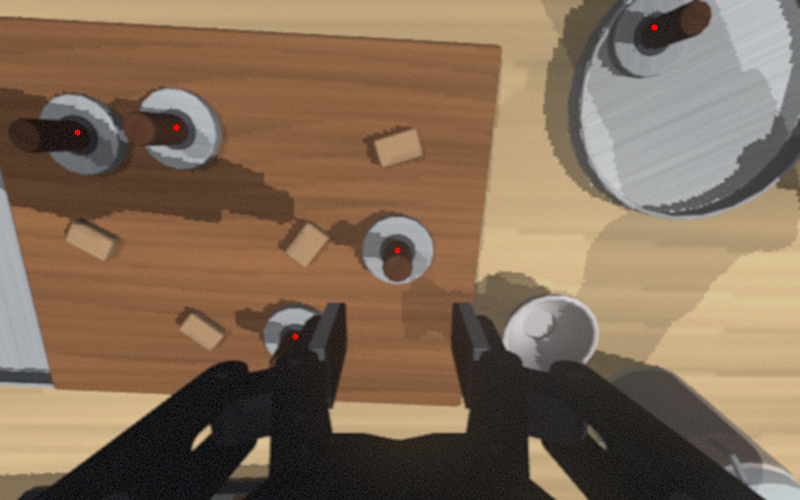

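Projected lid positions match to within ~2 mm, and C sits at the tin wall. Now B.

>>> drive_tool(
  series=[
    {"gripper": 0.5, "dx": 0, "dy": 0, "dz": -4, "twist": 0},
    {"gripper": 0.5, "dx": 0, "dy": 0, "dz": -8, "twist": 0},
    {"gripper": 0.5, "dx": 0, "dy": 0, "dz": -8, "twist": 0},
    {"gripper": 1, "dx": 0, "dy": 0, "dz": -8, "twist": 0},
    {"gripper": 1, "dx": 0, "dy": 0, "dz": -8, "twist": 0},
  ],
)

```text
time_s: 11.28
position: [571.1, 159.4, 33.1]
ee_rot: [179.9, 0.2, -179.8]
contact_force: [-0.0, 0.3, -0.3]
opening: 0.176
gripper_force: 58.5
```

>>> drive_tool(
  series=[
    {"gripper": 1, "dx": 0, "dy": 0, "dz": 0, "twist": 0},
    {"gripper": 1, "dx": 0, "dy": 0, "dz": 0, "twist": 0},
  ],
)

```text
time_s: 11.52
position: [571.1, 159.1, 32.9]
ee_rot: [179.9, 0.1, -179.8]
contact_force: [-0.7, -1.2, 6.1]
opening: 0.18
gripper_force: 59.2
```

>>> drive_tool(
  series=[
    {"gripper": 1, "dx": 0, "dy": 0, "dz": 3.5, "twist": 0},
    {"gripper": 1, "dx": 0, "dy": 0, "dz": 8, "twist": 0},
    {"gripper": 1, "dx": -3, "dy": 5, "dz": 8, "twist": 0},
    {"gripper": 1, "dx": -6, "dy": 10, "dz": 8, "twist": 0},
    {"gripper": 1, "dx": -9, "dy": 15, "dz": 8, "twist": 0},
  ],
)

```text
time_s: 12.15
position: [479.3, 309.7, 111.9]
ee_rot: [180.0, 0.0, -179.9]
contact_force: [0.9, -0.2, -0.7]
opening: 0.176
gripper_force: 58.9
```

>>> drive_tool(
  series=[
    {"gripper": 1, "dx": -4.2, "dy": 4.5, "dz": 0, "twist": 0},
    {"gripper": 1, "dx": -4.2, "dy": 7.8, "dz": 0, "twist": 0},
    {"gripper": 1, "dx": -4.2, "dy": 7.8, "dz": -4, "twist": 0},
    {"gripper": 1, "dx": -4.2, "dy": 7.8, "dz": -7.5, "twist": 0},
    {"gripper": 1, "dx": -4.2, "dy": 7.8, "dz": -7.5, "twist": 0},
  ],
)

```text
time_s: 12.78
position: [436.1, 384.8, 34.4]
ee_rot: [-179.8, -0.2, -179.8]
contact_force: [-0.4, 0.6, -0.9]
opening: 0.181
gripper_force: 58.9
```

>>> drive_tool(
  series=[
    {"gripper": 1, "dx": 0, "dy": 0, "dz": 0, "twist": 0},
    {"gripper": 1, "dx": 0, "dy": 0, "dz": 0, "twist": 0},
  ],
)

```text
time_s: 13.02
position: [439.1, 387.3, 38.0]
ee_rot: [179.9, 0.1, -179.9]
contact_force: [-0.1, 0.8, -1.0]
opening: 0.18
gripper_force: 58.9
```

>>> drive_tool(
  series=[
    {"gripper": 1, "dx": 0, "dy": 0, "dz": -1.4, "twist": 0},
    {"gripper": 1, "dx": 0, "dy": 0, "dz": -2.5, "twist": 0},
    {"gripper": 1, "dx": 0, "dy": 0, "dz": -2.5, "twist": 0},
    {"gripper": 1, "dx": -0.2, "dy": 0.2, "dz": -2.5, "twist": 0},
    {"gripper": 1, "dx": -0.4, "dy": 0.3, "dz": -2.5, "twist": 0},
  ],
)

```text
time_s: 13.65
position: [437.4, 387.6, 12.4]
ee_rot: [-179.9, 0.3, -180.0]
contact_force: [4.5, -4.8, 7.9]
opening: 0.18
gripper_force: 65.0
```

>>> drive_tool(
  series=[
    {"gripper": 1, "dx": 0, "dy": 0, "dz": 0, "twist": 0},
  ],
)

```text
time_s: 13.78
position: [437.5, 387.6, 12.3]
ee_rot: [-180.0, 0.3, -180.0]
contact_force: [2.8, -5.2, 8.9]
opening: 0.175
gripper_force: 65.2
```

>>> drive_tool(
  series=[
    {"gripper": 0.6, "dx": 0, "dy": 0, "dz": 0, "twist": 0},
    {"gripper": 0.6, "dx": 0, "dy": 0, "dz": 0, "twist": 0},
    {"gripper": 0.6, "dx": 0, "dy": 0, "dz": 4, "twist": 0},
    {"gripper": 0.6, "dx": 0, "dy": 0, "dz": 9, "twist": 0},
    {"gripper": 0.6, "dx": 4, "dy": -4, "dz": 10, "twist": 0},
  ],
)

```text
time_s: 14.4
position: [471.6, 356.9, 114.1]
ee_rot: [179.6, 0.1, -179.1]
contact_force: [0.7, 0.0, 0.8]
opening: 0.401
gripper_force: 0.0
```

>>> drive_tool(
  series=[
    {"gripper": 0.5, "dx": 2, "dy": -5.5, "dz": 0, "twist": 0},
    {"gripper": 0.5, "dx": 4, "dy": -10, "dz": 0, "twist": 0},
    {"gripper": 0.5, "dx": 4, "dy": -10, "dz": 0, "twist": 0},
    {"gripper": 0.5, "dx": 4, "dy": -10, "dz": 0, "twist": 0},
    {"gripper": 0.5, "dx": 4, "dy": -10, "dz": 0, "twist": 0},
  ],
)

```text
time_s: 15.02
position: [512.9, 251.8, 111.1]
ee_rot: [179.9, -0.1, -179.6]
contact_force: [0.3, -0.5, -0.2]
opening: 0.498
gripper_force: 0.0
```

Run:
```python
from h import *
im,p=snap('wrist','w9.png'); 
a=im[:,:,::-1].copy()
s=arm.get_state();print(s['position'],s['time_s'])
a=cv2.resize(a[20:320,240:640],(800,600),interpolation=cv2.INTER_CUBIC)
cv2.imwrite('pics/w9v.png',a)
f=lambda X:(proj('w9.png',X)-[240,20]+.5)*2-.5
for X in ([433,316,13],[434,390,13],[492.8,26,32]): print(f(X))
```

```text
[512.9885298 251.7095011 111.1822343] 15.075
[314.93440169 159.3223923 ]
[496.06958722 163.2813679 ]
[-402.48857167  308.33959855]
```

View pics/w9v.png

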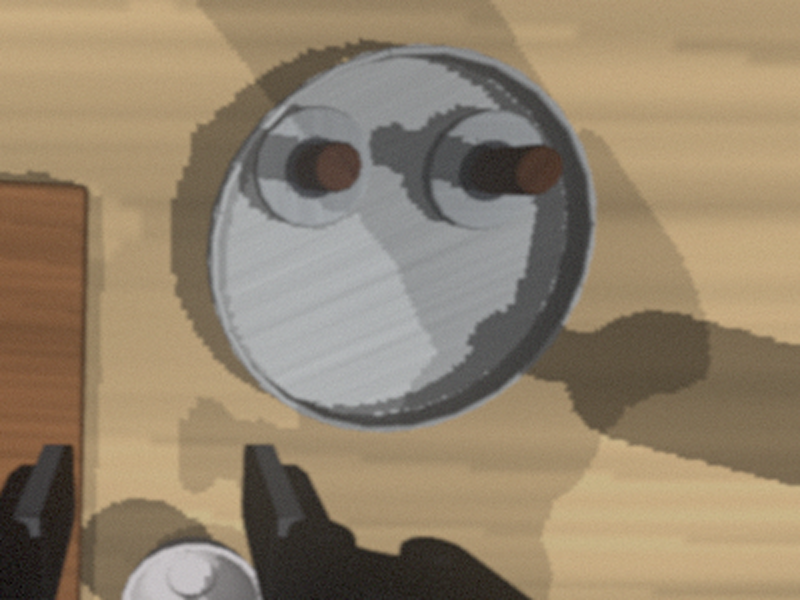

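Two lids lie flat, discs at (313,167) and (492,169). The rim spans (209..594, 46..432).

Run:
```python
from h import *
from scipy.optimize import least_squares
th=np.linspace(0,2*np.pi,180)
g=lambda x,y,z:ray('w9.png',240+(x+.5)/2-.5,20+(y+.5)/2-.5,z)[:2]
print(g(313,167,13),g(492,169,13))
bb=np.array([240+209/2,240+594/2,20+46/2,20+432/2])-.25
def r(c):
    P=np.array([proj('w9.png',[c[0]+80*np.cos(t),c[1]+80*np.sin(t),19]) for t in th]); return np.array([P[:,0].min(),P[:,0].max(),P[:,1].min(),P[:,1].max()])-bb
s=least_squares(r,[470,352],diff_step=1e-3);print(s.x,s.fun)
```

```text
[435.98497574 315.45186561] [436.23611204 388.7067666 ]
[471.58674095 352.86876137] [-0.92002485  0.90204478 -0.74171034  1.26660748]
```

>>> drive_tool(
  series=[
    {"gripper": 0.5, "dx": -0.5, "dy": -6, "dz": 0, "twist": 0},
    {"gripper": 0.5, "dx": -1, "dy": -12, "dz": 0, "twist": 0},
    {"gripper": 0.5, "dx": -1.5, "dy": -18, "dz": 0, "twist": 0},
    {"gripper": 0.5, "dx": -2.1, "dy": -22.4, "dz": 0, "twist": 0},
    {"gripper": 0.5, "dx": -2.1, "dy": -22.4, "dz": -3.5, "twist": 0},
  ],
)

```text
time_s: 15.7
position: [494.6, 22.3, 78.0]
ee_rot: [-179.9, 0.3, 179.9]
contact_force: [-0.3, 1.0, 0.2]
opening: 0.503
gripper_force: 0.0
```

>>> drive_tool(
  series=[
    {"gripper": 0.5, "dx": 0, "dy": 0, "dz": -2.5, "twist": 0},
    {"gripper": 0.5, "dx": 0, "dy": 0, "dz": -4.5, "twist": 0},
    {"gripper": 0.5, "dx": 0, "dy": 0, "dz": -4.5, "twist": 0},
    {"gripper": 1, "dx": 0, "dy": 0, "dz": -4.5, "twist": 0},
    {"gripper": 1, "dx": 0, "dy": 0, "dz": -4.5, "twist": 0},
  ],
)

```text
time_s: 16.32
position: [493.7, 26.0, 32.3]
ee_rot: [180.0, 0.1, -179.8]
contact_force: [-0.3, 0.2, -0.6]
opening: 0.177
gripper_force: 58.5
```

>>> drive_tool(
  series=[
    {"gripper": 1, "dx": 0, "dy": 0, "dz": 0, "twist": 0},
    {"gripper": 1, "dx": 0, "dy": 0, "dz": 0, "twist": 0},
  ],
)

```text
time_s: 16.58
position: [493.7, 25.8, 32.2]
ee_rot: [180.0, 0.1, -179.8]
contact_force: [-0.5, -0.1, 5.1]
opening: 0.177
gripper_force: 59.1
```

>>> drive_tool(
  series=[
    {"gripper": 1, "dx": 0, "dy": 0, "dz": 4, "twist": 0},
    {"gripper": 1, "dx": 0, "dy": 0, "dz": 8, "twist": 0},
    {"gripper": 1, "dx": 0, "dy": 6, "dz": 8, "twist": 0},
    {"gripper": 1, "dx": 0, "dy": 12, "dz": 8, "twist": 0},
    {"gripper": 1, "dx": 0, "dy": 18, "dz": 8, "twist": 0},
  ],
)

```text
time_s: 17.2
position: [492.9, 206.9, 111.7]
ee_rot: [-180.0, 0.0, -179.9]
contact_force: [0.4, 0.7, 0.1]
opening: 0.178
gripper_force: 58.9
```

>>> drive_tool(
  series=[
    {"gripper": 1, "dx": 0.5, "dy": 6, "dz": 0, "twist": 0},
    {"gripper": 1, "dx": 1.2, "dy": 12, "dz": 0, "twist": 0},
    {"gripper": 1, "dx": 1.2, "dy": 18, "dz": 0, "twist": 0},
    {"gripper": 1, "dx": 1.2, "dy": 18, "dz": -4, "twist": 0},
    {"gripper": 1, "dx": 1.2, "dy": 18, "dz": -7.5, "twist": 0},
  ],
)

```text
time_s: 17.82
position: [504.2, 386.8, 35.4]
ee_rot: [180.0, -0.0, -179.7]
contact_force: [-0.2, -0.9, -1.7]
opening: 0.176
gripper_force: 59.0
```

>>> drive_tool(
  series=[
    {"gripper": 1, "dx": 0, "dy": 0, "dz": 0, "twist": 0},
    {"gripper": 1, "dx": 0, "dy": 0, "dz": 0, "twist": 0},
    {"gripper": 1, "dx": 0, "dy": 0, "dz": 0, "twist": 0},
  ],
)

```text
time_s: 18.2
position: [506.2, 386.1, 38.2]
ee_rot: [179.9, 0.1, -179.9]
contact_force: [0.1, 0.2, -0.0]
opening: 0.176
gripper_force: 59.0
```

>>> drive_tool(
  series=[
    {"gripper": 1, "dx": 0, "dy": 0, "dz": -1.4, "twist": 0},
    {"gripper": 1, "dx": 0, "dy": 0, "dz": -2.4, "twist": 0},
    {"gripper": 1, "dx": 0, "dy": 0, "dz": -2.4, "twist": 0},
    {"gripper": 1, "dx": 0.2, "dy": 0.2, "dz": -2.4, "twist": 0},
    {"gripper": 1, "dx": 0.3, "dy": 0.3, "dz": -2.4, "twist": 0},
  ],
)

```text
time_s: 18.82
position: [508.2, 388.8, 12.2]
ee_rot: [180.0, 0.0, -179.8]
contact_force: [0.2, 0.4, -0.7]
opening: 0.18
gripper_force: 63.3
```

>>> drive_tool(
  series=[
    {"gripper": 1, "dx": 0, "dy": 0, "dz": 0, "twist": 0},
  ],
)

```text
time_s: 18.95
position: [508.2, 388.9, 12.3]
ee_rot: [180.0, 0.0, -179.8]
contact_force: [0.0, 0.1, -1.0]
opening: 0.181
gripper_force: 63.3
```

>>> drive_tool(
  series=[
    {"gripper": 0.6, "dx": 0, "dy": 0, "dz": 0, "twist": 0},
    {"gripper": 0.6, "dx": 0, "dy": 0, "dz": 0, "twist": 0},
    {"gripper": 0.6, "dx": 0, "dy": 0, "dz": 4, "twist": 0},
    {"gripper": 0.6, "dx": 0, "dy": 0, "dz": 9, "twist": 0},
    {"gripper": 0.6, "dx": 0, "dy": -5, "dz": 10, "twist": 0},
  ],
)

```text
time_s: 19.58
position: [510.1, 345.5, 116.4]
ee_rot: [179.5, 0.4, -179.4]
contact_force: [-0.1, 0.3, -0.4]
opening: 0.4
gripper_force: 0.0
```

>>> drive_tool(
  series=[
    {"gripper": 0.5, "dx": -0.2, "dy": -6, "dz": 0, "twist": 0},
    {"gripper": 0.5, "dx": -0.4, "dy": -12, "dz": 0, "twist": 0},
    {"gripper": 0.5, "dx": -0.8, "dy": -18, "dz": 0, "twist": 0},
    {"gripper": 0.5, "dx": -1.1, "dy": -24, "dz": 0, "twist": 0},
    {"gripper": 0.5, "dx": -1.1, "dy": -30, "dz": 0, "twist": 0},
  ],
)

```text
time_s: 20.2
position: [496.8, 36.8, 112.8]
ee_rot: [180.0, 0.0, -179.8]
contact_force: [1.4, 0.1, -0.4]
opening: 0.5
gripper_force: 0.0
```

>>> drive_tool(
  series=[
    {"gripper": 0.5, "dx": 0, "dy": -6, "dz": 0, "twist": 0},
    {"gripper": 0.5, "dx": 0, "dy": -7.3, "dz": 0, "twist": 0},
    {"gripper": 0.5, "dx": 0, "dy": -7.3, "dz": 0, "twist": 0},
    {"gripper": 0.5, "dx": 0, "dy": -7.3, "dz": 0, "twist": 0},
    {"gripper": 0.5, "dx": 0, "dy": -7.3, "dz": 0, "twist": 0},
  ],
)

```text
time_s: 20.82
position: [497.2, -32.2, 112.4]
ee_rot: [180.0, 0.0, -179.6]
contact_force: [-0.1, -0.5, -0.5]
opening: 0.503
gripper_force: 0.0
```

Run:
```python
from h import *
im,p=snap('wrist','w10.png'); 
a=cv2.resize(im[:,:,::-1],(800,500),interpolation=cv2.INTER_CUBIC)
s=arm.get_state();print(s['position'],s['time_s'])
for X in ([496.5,-33,32],[634.4,87.5,32]): 
  q=proj('w10.png',X)*1.25;print(q);cv2.circle(a,tuple(int(v) for v in q),3,(0,0,255),-1)
cv2.imwrite('pics/w10v.png',a)
```

```text
[497.13870296 -32.47509963 112.40209725] 20.875
[395.99167368 247.846546  ]
[551.22852359 420.25956319]
```

View pics/w10v.png

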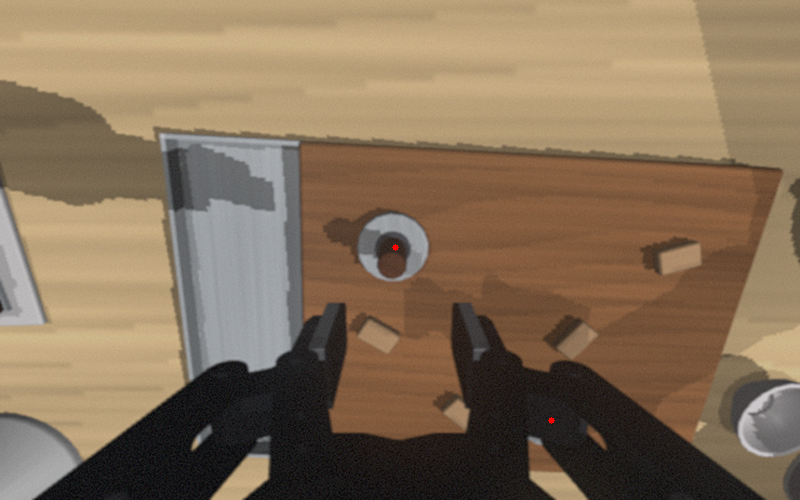

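E is where expected, disc at (393,247). Grasping it.

>>> drive_tool(
  series=[
    {"gripper": 0.5, "dx": 0, "dy": -0.1, "dz": -4, "twist": 0},
    {"gripper": 0.5, "dx": 0, "dy": -0.1, "dz": -8.1, "twist": 0},
    {"gripper": 0.5, "dx": 0, "dy": -0.1, "dz": -8.1, "twist": 0},
    {"gripper": 1, "dx": 0, "dy": -0.1, "dz": -8.1, "twist": 0},
    {"gripper": 1, "dx": 0, "dy": -0.1, "dz": -8.1, "twist": 0},
  ],
)

```text
time_s: 21.5
position: [498.2, -35.3, 32.9]
ee_rot: [-180.0, 0.2, -179.8]
contact_force: [0.2, 0.3, -0.3]
opening: 0.177
gripper_force: 58.5
```

>>> drive_tool(
  series=[
    {"gripper": 1, "dx": 0, "dy": 0, "dz": 0, "twist": 0},
    {"gripper": 1, "dx": 0, "dy": 0, "dz": 0, "twist": 0},
  ],
)

```text
time_s: 21.75
position: [498.0, -35.5, 32.6]
ee_rot: [180.0, 0.1, -179.8]
contact_force: [-1.0, 0.5, 6.6]
opening: 0.18
gripper_force: 59.3
```

>>> drive_tool(
  series=[
    {"gripper": 1, "dx": 0, "dy": 0, "dz": 4, "twist": 0},
    {"gripper": 1, "dx": 0, "dy": 0, "dz": 8, "twist": 0},
    {"gripper": 1, "dx": 0, "dy": 6, "dz": 8, "twist": 0},
    {"gripper": 1, "dx": 0, "dy": 12, "dz": 8, "twist": 0},
    {"gripper": 1, "dx": 0, "dy": 18, "dz": 8, "twist": 0},
  ],
)

```text
time_s: 22.38
position: [497.0, 146.1, 112.0]
ee_rot: [180.0, 0.1, -179.9]
contact_force: [1.4, 0.9, 0.1]
opening: 0.177
gripper_force: 59.0
```

>>> drive_tool(
  series=[
    {"gripper": 1, "dx": 0.5, "dy": 6, "dz": 0, "twist": 0},
    {"gripper": 1, "dx": 0.9, "dy": 12, "dz": 0, "twist": 0},
    {"gripper": 1, "dx": 0.9, "dy": 17.3, "dz": 0, "twist": 0},
    {"gripper": 1, "dx": 0.9, "dy": 17.3, "dz": 0, "twist": 0},
    {"gripper": 1, "dx": 0.9, "dy": 17.3, "dz": -4, "twist": 0},
  ],
)

```text
time_s: 23.0
position: [508.3, 319.5, 73.7]
ee_rot: [179.8, 0.3, -179.8]
contact_force: [-0.1, 0.6, -1.5]
opening: 0.179
gripper_force: 59.0
```

>>> drive_tool(
  series=[
    {"gripper": 1, "dx": 0, "dy": 0, "dz": -3.5, "twist": 0},
    {"gripper": 1, "dx": 0, "dy": 0, "dz": -3.5, "twist": 0},
    {"gripper": 1, "dx": 0, "dy": 0, "dz": -3.5, "twist": 0},
  ],
)

```text
time_s: 23.38
position: [506.7, 317.0, 37.4]
ee_rot: [180.0, 0.1, -179.9]
contact_force: [-0.0, -0.6, -0.9]
opening: 0.175
gripper_force: 59.0
```

>>> drive_tool(
  series=[
    {"gripper": 1, "dx": 0, "dy": 0.1, "dz": -1.4, "twist": 0},
    {"gripper": 1, "dx": 0, "dy": 0.1, "dz": -2.4, "twist": 0},
    {"gripper": 1, "dx": 0, "dy": 0.1, "dz": -2.4, "twist": 0},
    {"gripper": 1, "dx": 0.2, "dy": -0.1, "dz": -2.4, "twist": 0},
    {"gripper": 1, "dx": 0.3, "dy": -0.2, "dz": -2.4, "twist": 0},
  ],
)

```text
time_s: 24.0
position: [513.9, 321.4, 16.1]
ee_rot: [179.4, 0.6, -179.8]
contact_force: [1.5, 6.5, 13.0]
opening: 0.178
gripper_force: 67.7
```

>>> drive_tool(
  series=[
    {"gripper": 1, "dx": 0, "dy": 0, "dz": 0, "twist": 0},
  ],
)

```text
time_s: 24.12
position: [513.8, 321.4, 16.2]
ee_rot: [179.4, 0.6, -179.8]
contact_force: [1.0, 3.8, 13.7]
opening: 0.177
gripper_force: 67.7
```

>>> drive_tool(
  series=[
    {"gripper": 0.6, "dx": 0, "dy": 0, "dz": 0, "twist": 0},
    {"gripper": 0.6, "dx": 0, "dy": 0, "dz": 0, "twist": 0},
    {"gripper": 0.6, "dx": 0, "dy": 0, "dz": 4, "twist": 0},
    {"gripper": 0.6, "dx": 0, "dy": 0, "dz": 9, "twist": 0},
    {"gripper": 0.6, "dx": 0, "dy": -5, "dz": 10, "twist": 0},
  ],
)

```text
time_s: 24.75
position: [511.0, 271.2, 115.4]
ee_rot: [179.6, 0.4, -179.4]
contact_force: [0.2, -0.4, -0.6]
opening: 0.4
gripper_force: 0.0
```

The force and the 16 mm height say this lid is riding on something. I'll measure with rectified circle detection.

```bash
cat >> h.py <<'E'
def rect(f,x0,y0,w,h,z,s=3):
    # rectified plane image: col = (y-y0)*s, row=(x-x0)*s
    p=np.load('pics/'+f+'.npz'); P=p['K']@np.c_[p['R'],p['t']]
    H=np.c_[P[:,0],P[:,1],P[:,2]*z+P[:,3]]@np.array([[0,1/s,x0],[1/s,0,y0],[0,0,1]])
    return cv2.warpPerspective(cv2.imread('pics/'+f),H,(w*s,h*s),flags=cv2.WARP_INVERSE_MAP|cv2.INTER_CUBIC)
def circ(f,x0,y0,w,h,z,r=24,s=3,p2=22,n=8,md=30):
    g=cv2.GaussianBlur(cv2.cvtColor(rect(f,x0,y0,w,h,z,s),cv2.COLOR_BGR2GRAY),(5,5),0)
    c=cv2.HoughCircles(g,cv2.HOUGH_GRADIENT,1,md*s,param1=60,param2=p2,minRadius=int((r-1.5)*s),maxRadius=int((r+1.5)*s))
    return [] if c is None else [(round(x0+q[1]/s,1),round(y0+q[0]/s,1),round(q[2]/s,1)) for q in c[0][:n]]
E
python3 - <<'E'
from h import *
im,p=snap('wrist','w11.png'); snap('top','t11.png'); snap('scene','s11.png')
print(arm.get_state()['position'])
print('w9',circ('w9.png',385,265,175,175,13)); print('w11',circ('w11.png',385,265,175,175,13)); print('17',circ('w11.png',385,265,175,175,18))
cv2.imwrite('pics/r11.png',rect('w11.png',380,260,180,180,13,3))
E
```

```text
[509.01926904 261.3194826  112.82875178]
w9 []
w11 [(np.float32(507.5), np.float32(387.5), np.float32(22.9))]
17 [(np.float32(504.5), np.float32(384.8), np.float32(24.8)), (np.float32(510.2), np.float32(319.5), np.float32(24.8))]
```

Run:
```python
from h import *
for f in('w9.png','w11.png'):
  for z in (13,17):
    print(f,z,[tuple(map(float,c)) for c in circ(f,385,265,175,175,z,p2=12,n=6,md=40)])
im=cv2.imread('pics/w11.png').astype(int); 
m=((im[:,:,2]>im[:,:,0]*1.45)&(im[:,:,2]<140)).astype(np.uint8)
n,l,st,c=cv2.connectedComponentsWithStats(m)
for i in range(1,n):
  if 60<st[i,4]<3000: print(st[i],c[i], ray('w11.png',c[i][0],c[i][1],49)[:2], ray('w11.png',c[i][0],c[i][1],53)[:2])
```

```text
w9.png 13 [(436.79998779296875, 387.20001220703125, 23.299999237060547), (435.5, 315.79998779296875, 23.299999237060547)]
w9.png 17 [(437.20001220703125, 385.20001220703125, 22.899999618530273), (437.20001220703125, 314.79998779296875, 23.299999237060547)]
w11.png 13 [(437.20001220703125, 387.20001220703125, 23.299999237060547), (506.5, 386.20001220703125, 24.0), (511.5, 322.20001220703125, 24.0), (469.20001220703125, 301.79998779296875, 23.700000762939453), (431.20001220703125, 317.5, 25.100000381469727)]
w11.png 17 [(510.5, 321.5, 23.700000762939453), (436.79998779296875, 385.20001220703125, 22.600000381469727), (506.5, 385.79998779296875, 22.600000381469727), (469.79998779296875, 301.20001220703125, 24.0)]
[ 294   53   67  161 1580] [320.26962025 128.38417722] [452.97030304 272.89963372] [452.6822019  272.85341225]
[468  96  21  22 337] [478.59940653 106.95252226] [436.67316175 386.80481703] [436.66889347 384.77481   ]
[347 141  21  20 283] [356.94699647 150.43462898] [468.80681153 300.57509343] [468.24289996 300.04687302]
[455 191  20  19 268] [464.98134328 200.29850746] [507.143
[... 511 characters left out ...]
.27419355] [592.92488352 395.02847793] [590.19931756 392.85524669]
[473 303  32  30 137] [490.        318.7080292] [618.08759686 427.25808259] [614.92379425 424.52353691]
[334 322  34  27 390] [354.70769231 336.47692308] [638.14547731 306.65582934] [634.63234438 306.02170615]
[506 330  99  69 288] [554.41319444 362.59027778] [667.11044234 497.25559291] [663.09285231 493.30196267]
[274 332  19  15  99] [283.54545455 341.19191919] [643.76513133 241.62383807] [640.15412587 242.1223194 ]
[163 335  21  25 219] [173.18721461 346.4109589 ] [650.19098096 140.09342053] [646.46806217 142.3601671 ]
[192 348  33  33 211] [215.27962085 359.60663507] [665.16593591 177.35472573] [661.18221161 178.97252519]
```

Lid C was knocked from (436,315) to about (469,301), and E landed partly on it. I'll regrip E and set it down at about (518,335), which is free.

>>> drive_tool(
  series=[
    {"gripper": 0.55, "dx": 0.5, "dy": 5.6, "dz": 0, "twist": 0},
    {"gripper": 0.55, "dx": 0.5, "dy": 5.6, "dz": 0, "twist": 0},
    {"gripper": 0.55, "dx": 0.5, "dy": 5.6, "dz": 0, "twist": 0},
    {"gripper": 0.55, "dx": 0.5, "dy": 5.6, "dz": -5, "twist": 0},
    {"gripper": 0.55, "dx": 0.5, "dy": 5.6, "dz": -8, "twist": 0},
  ],
)

```text
time_s: 25.52
position: [512.9, 319.5, 30.5]
ee_rot: [-179.9, -0.1, -179.9]
contact_force: [-0.2, 0.1, 0.8]
opening: 0.449
gripper_force: 0.0
```

>>> drive_tool(
  series=[
    {"gripper": 0.55, "dx": 0, "dy": 0, "dz": -1.5, "twist": 0},
    {"gripper": 0.55, "dx": 0, "dy": 0, "dz": -1.5, "twist": 0},
    {"gripper": 1, "dx": 0, "dy": 0, "dz": -1.5, "twist": 0},
    {"gripper": 1, "dx": 0, "dy": 0, "dz": -1.5, "twist": 0},
    {"gripper": 1, "dx": 0, "dy": 0, "dz": -1.5, "twist": 0},
  ],
)

```text
time_s: 26.15
position: [515.1, 321.9, 18.7]
ee_rot: [179.9, 0.1, -179.8]
contact_force: [0.7, -0.1, 3.7]
opening: 0.177
gripper_force: 58.4
```

>>> drive_tool(
  series=[
    {"gripper": 1, "dx": 0, "dy": 0, "dz": 2, "twist": 0},
    {"gripper": 1, "dx": 0.5, "dy": 1, "dz": 3, "twist": 0},
    {"gripper": 1, "dx": 0.5, "dy": 1.2, "dz": 3, "twist": 0},
    {"gripper": 1, "dx": 0.5, "dy": 1.2, "dz": 3, "twist": 0},
    {"gripper": 1, "dx": 0.5, "dy": 1.2, "dz": 3, "twist": 0},
  ],
)

```text
time_s: 26.78
position: [518.4, 333.1, 46.9]
ee_rot: [-179.9, -0.1, -179.8]
contact_force: [0.4, 0.6, -0.1]
opening: 0.177
gripper_force: 58.2
```

Run:
```python
from h import *
im,p=snap('wrist','w12.png'); s=arm.get_state();print(s['position'])
for f in('w12.png',):
  for z in (13,30,35,40):
    print(f,z,[tuple(map(float,c)) for c in circ(f,385,265,175,175,z,p2=12,n=6,md=40)])
```

```text
[518.45105135 333.04673833  46.86400603]
w12.png 13 [(506.79998779296875, 387.5, 22.5), (468.79998779296875, 301.5, 22.600000381469727), (437.5, 386.79998779296875, 23.700000762939453), (427.79998779296875, 323.5, 22.899999618530273)]
w12.png 30 [(468.79998779296875, 301.79998779296875, 25.100000381469727), (437.20001220703125, 384.20001220703125, 22.600000381469727), (506.20001220703125, 383.20001220703125, 25.100000381469727), (518.2000122070312, 331.5, 23.299999237060547)]
w12.png 35 [(466.5, 302.5, 22.600000381469727), (504.79998779296875, 380.5, 24.799999237060547), (514.5, 331.79998779296875, 25.100000381469727), (437.79998779296875, 384.79998779296875, 25.100000381469727)]
w12.png 40 [(517.2000122070312, 332.5, 25.100000381469727), (468.79998779296875, 302.79998779296875, 25.100000381469727), (502.5, 381.20001220703125, 23.299999237060547), (440.5, 385.5, 25.100000381469727), (530.7999877929688, 282.5, 23.700000762939453)]
```

>>> drive_tool(
  series=[
    {"gripper": 1, "dx": 0, "dy": 0.1, "dz": -1.5, "twist": 0},
    {"gripper": 1, "dx": 0, "dy": 0.1, "dz": -3, "twist": 0},
    {"gripper": 1, "dx": 0, "dy": 0.1, "dz": -3.6, "twist": 0},
    {"gripper": 1, "dx": 0, "dy": 0.1, "dz": -3.6, "twist": 0},
    {"gripper": 1, "dx": 0, "dy": 0.1, "dz": -3.6, "twist": 0},
  ],
)

```text
time_s: 27.45
position: [519.5, 335.5, 13.8]
ee_rot: [179.9, 0.0, -179.8]
contact_force: [-4.5, -2.4, 23.9]
opening: 0.179
gripper_force: 68.5
```

>>> drive_tool(
  series=[
    {"gripper": 0.6, "dx": 0, "dy": 0, "dz": 0.2, "twist": 0},
    {"gripper": 0.6, "dx": 0, "dy": 0, "dz": 0.2, "twist": 0},
    {"gripper": 0.6, "dx": 0, "dy": 0, "dz": 4, "twist": 0},
    {"gripper": 0.6, "dx": 0, "dy": 0, "dz": 9, "twist": 0},
    {"gripper": 0.6, "dx": 0, "dy": -5, "dz": 10, "twist": 0},
  ],
)

```text
time_s: 28.08
position: [521.0, 290.8, 113.8]
ee_rot: [179.6, 0.4, -179.4]
contact_force: [0.4, -0.7, 0.9]
opening: 0.396
gripper_force: 0.0
```

>>> drive_tool(
  series=[
    {"gripper": 0.5, "dx": 0, "dy": -2, "dz": 0, "twist": 0},
    {"gripper": 0.5, "dx": 0, "dy": -2, "dz": 0, "twist": 0},
    {"gripper": 0.5, "dx": 0, "dy": -2, "dz": 0, "twist": 0},
    {"gripper": 0.5, "dx": 0, "dy": -2, "dz": 0, "twist": 0},
  ],
)

```text
time_s: 28.58
position: [518.5, 266.5, 110.7]
ee_rot: [180.0, -0.1, -179.7]
contact_force: [0.1, -0.1, 0.2]
opening: 0.498
gripper_force: 0.0
```

```bash
cat > k.py <<'E'
from h import *
import sys
f=sys.argv[1]
snap('wrist',f); print(arm.get_state()['position'])
print([tuple(round(float(v),1) for v in c) for c in circ(f,385,265,175,175,13,p2=12,n=6,md=40)])
im=cv2.imread('pics/'+f).astype(int); 
m=((im[:,:,2]>im[:,:,0]*1.45)&(im[:,:,2]<140)).astype(np.uint8)
n,l,st,c=cv2.connectedComponentsWithStats(m)
for i in range(1,n):
  q=ray(f,*c[i],49)[:2]
  if 60<st[i,4]<3000 and np.hypot(*(q-[471.4,353]))<75: print(st[i],q)
E
python3 k.py w13.png
```

```text
[518.61738029 266.28873742 110.82683304]
[(506.2, 386.2, 24.4), (508.8, 334.8, 22.9), (468.8, 301.5, 23.3), (437.5, 387.5, 23.6)]
[479  85  23  23 385] [436.80521125 386.62129327]
[355 131  21  22 298] [468.98545227 300.58006595]
[397 185  20  19 258] [508.70697609 334.73911452]
[466 184  21  19 285] [507.29227143 387.6978671 ]
```

E is flat but at (508.7,334.8). I'll regrip it and slide it outwards ~8 mm to free the middle.

>>> drive_tool(
  series=[
    {"gripper": 0.55, "dx": -1, "dy": 4, "dz": 0, "twist": 0},
    {"gripper": 0.55, "dx": -1, "dy": 6.9, "dz": 0, "twist": 0},
    {"gripper": 0.55, "dx": -1, "dy": 6.9, "dz": 0, "twist": 0},
    {"gripper": 0.55, "dx": -1, "dy": 6.9, "dz": -4, "twist": 0},
    {"gripper": 0.55, "dx": -1, "dy": 6.9, "dz": -8, "twist": 0},
  ],
)

```text
time_s: 29.25
position: [509.7, 333.1, 31.0]
ee_rot: [180.0, 0.1, -179.8]
contact_force: [0.1, -0.9, 0.2]
opening: 0.448
gripper_force: 0.0
```

>>> drive_tool(
  series=[
    {"gripper": 0.55, "dx": 0, "dy": 0, "dz": -1.7, "twist": 0},
    {"gripper": 0.55, "dx": 0, "dy": 0, "dz": -1.7, "twist": 0},
    {"gripper": 1, "dx": 0, "dy": 0, "dz": -1.7, "twist": 0},
    {"gripper": 1, "dx": 0, "dy": 0, "dz": -1.7, "twist": 0},
    {"gripper": 1, "dx": 0, "dy": 0, "dz": -1.7, "twist": 0},
  ],
)

```text
time_s: 29.88
position: [510.1, 334.3, 15.9]
ee_rot: [179.9, 0.1, -179.8]
contact_force: [-0.2, -0.8, 4.8]
opening: 0.173
gripper_force: 59.0
```

>>> drive_tool(
  series=[
    {"gripper": 1, "dx": 0.3, "dy": -0.1, "dz": 0.1, "twist": 0},
    {"gripper": 1, "dx": 0.6, "dy": -0.2, "dz": 0.1, "twist": 0},
    {"gripper": 1, "dx": 0.9, "dy": -0.3, "dz": 0.1, "twist": 0},
    {"gripper": 1, "dx": 0.9, "dy": -0.3, "dz": 0.1, "twist": 0},
  ],
)

```text
time_s: 30.38
position: [514.0, 332.3, 16.3]
ee_rot: [180.0, -0.4, -179.7]
contact_force: [-7.0, 2.0, 11.5]
opening: 0.176
gripper_force: 59.9
```

>>> drive_tool(
  series=[
    {"gripper": 1, "dx": 0, "dy": 0, "dz": 0.3, "twist": 0},
    {"gripper": 1, "dx": 0, "dy": 0, "dz": 0.3, "twist": 0},
    {"gripper": 1, "dx": 0.2, "dy": 0, "dz": 0.3, "twist": 0},
  ],
)

```text
time_s: 30.75
position: [520.1, 329.9, 18.1]
ee_rot: [-180.0, -0.0, -179.9]
contact_force: [-1.1, -0.2, 1.0]
opening: 0.175
gripper_force: 58.6
```

>>> drive_tool(
  series=[
    {"gripper": 1, "dx": -0.2, "dy": 0.1, "dz": 0, "twist": 0},
    {"gripper": 1, "dx": -0.2, "dy": 0.1, "dz": -0.2, "twist": 0},
    {"gripper": 1, "dx": -0.2, "dy": 0.1, "dz": -0.2, "twist": 0},
    {"gripper": 0.6, "dx": -0.2, "dy": 0.1, "dz": -0.2, "twist": 0},
    {"gripper": 0.6, "dx": -0.2, "dy": 0.1, "dz": -0.2, "twist": 0},
  ],
)

```text
time_s: 31.38
position: [518.2, 331.6, 16.6]
ee_rot: [180.0, 0.0, -179.8]
contact_force: [0.5, 0.2, 0.4]
opening: 0.401
gripper_force: 0.0
```

>>> drive_tool(
  series=[
    {"gripper": 0.6, "dx": 0, "dy": 0, "dz": 4, "twist": 0},
    {"gripper": 0.6, "dx": 0, "dy": 0, "dz": 9.6, "twist": 0},
    {"gripper": 0.5, "dx": 0, "dy": -6, "dz": 9.6, "twist": 0},
    {"gripper": 0.5, "dx": 0, "dy": -6.6, "dz": 9.6, "twist": 0},
    {"gripper": 0.5, "dx": 0, "dy": -6.6, "dz": 9.6, "twist": 0},
  ],
)

```text
time_s: 32.0
position: [518.1, 264.7, 112.6]
ee_rot: [-180.0, 0.0, -179.9]
contact_force: [0.7, 0.8, -0.8]
opening: 0.502
gripper_force: 0.0
```

```bash
python3 k.py w14.png
```

```text
[517.94659113 266.13662224 112.38872522]
[(507.2, 387.2, 22.6), (516.2, 332.2, 22.6), (436.8, 387.2, 23.3), (469.5, 302.2, 24.0)]
[480  85  23  23 380] [436.81113469 386.61017287]
[356 131  21  22 291] [469.08340578 300.58937417]
[467 183  21  20 284] [507.24315272 387.81879557]
[395 194  19  19 263] [516.2265511  331.96322319]
```

E is upright at (516,332). The middle spot is about (470.4,351). Now lid A.

>>> drive_tool(
  series=[
    {"gripper": 0.5, "dx": 3, "dy": -5, "dz": 0, "twist": 0},
    {"gripper": 0.5, "dx": 6, "dy": -10, "dz": 0, "twist": 0},
    {"gripper": 0.5, "dx": 9, "dy": -15, "dz": 0, "twist": 0},
    {"gripper": 0.5, "dx": 11.6, "dy": -17.9, "dz": 0, "twist": 0},
    {"gripper": 0.5, "dx": 11.6, "dy": -17.9, "dz": 0, "twist": 0},
  ],
)

```text
time_s: 32.67
position: [636.9, 83.7, 112.1]
ee_rot: [-179.9, 0.1, 179.9]
contact_force: [-0.2, -0.6, 0.1]
opening: 0.499
gripper_force: 0.0
```

>>> drive_tool(
  series=[
    {"gripper": 0.5, "dx": 0, "dy": 0, "dz": 0, "twist": 0},
    {"gripper": 0.5, "dx": 0, "dy": 0, "dz": 0, "twist": 0},
    {"gripper": 0.5, "dx": 0, "dy": 0, "dz": 0, "twist": 0},
  ],
)

```text
time_s: 33.05
position: [633.2, 88.4, 112.4]
ee_rot: [180.0, -0.0, -179.7]
contact_force: [-0.4, -0.3, -0.7]
opening: 0.5
gripper_force: 0.0
```

Run:
```python
from h import *
snap('wrist','w15.png');print(arm.get_state()['position'])
print(circ('w15.png',580,30,110,110,32,p2=12,n=3))
```

```text
[633.44649671  87.98845646 112.43754349]
[(np.float32(635.5), np.float32(87.5), np.float32(23.3))]
```

>>> drive_tool(
  series=[
    {"gripper": 0.5, "dx": 0.1, "dy": 0, "dz": -4, "twist": 0},
    {"gripper": 0.5, "dx": 0.1, "dy": 0, "dz": -8.1, "twist": 0},
    {"gripper": 0.5, "dx": 0.1, "dy": 0, "dz": -8.1, "twist": 0},
    {"gripper": 1, "dx": 0.1, "dy": 0, "dz": -8.1, "twist": 0},
    {"gripper": 1, "dx": 0.1, "dy": 0, "dz": -8.1, "twist": 0},
  ],
)

```text
time_s: 33.72
position: [636.5, 86.8, 33.4]
ee_rot: [180.0, 0.2, -179.8]
contact_force: [-0.6, -0.2, 1.0]
opening: 0.174
gripper_force: 58.5
```

>>> drive_tool(
  series=[
    {"gripper": 1, "dx": 0, "dy": 0, "dz": 0, "twist": 0},
    {"gripper": 1, "dx": 0, "dy": 0, "dz": 4, "twist": 0},
    {"gripper": 1, "dx": 0, "dy": 0, "dz": 8, "twist": 0},
    {"gripper": 1, "dx": -3, "dy": 5, "dz": 8, "twist": 0},
    {"gripper": 1, "dx": -6, "dy": 10, "dz": 8, "twist": 0},
  ],
)

```text
time_s: 34.35
position: [575.6, 187.2, 113.1]
ee_rot: [179.9, 0.2, -180.0]
contact_force: [0.1, 1.1, -0.3]
opening: 0.177
gripper_force: 58.7
```

>>> drive_tool(
  series=[
    {"gripper": 1, "dx": -3, "dy": 5, "dz": 0, "twist": 0},
    {"gripper": 1, "dx": -6, "dy": 10, "dz": 0, "twist": 0},
    {"gripper": 1, "dx": -9, "dy": 15, "dz": 0, "twist": 0},
    {"gripper": 1, "dx": -10.4, "dy": 16.3, "dz": 0, "twist": 0},
    {"gripper": 1, "dx": -10.4, "dy": 16.3, "dz": 0, "twist": 0},
  ],
)

```text
time_s: 34.98
position: [469.7, 350.7, 111.8]
ee_rot: [180.0, -0.0, -179.6]
contact_force: [-0.0, -0.7, -0.2]
opening: 0.176
gripper_force: 58.7
```

>>> drive_tool(
  series=[
    {"gripper": 1, "dx": 0, "dy": 0, "dz": -5.5, "twist": 0},
    {"gripper": 1, "dx": 0, "dy": 0, "dz": -5.5, "twist": 0},
    {"gripper": 1, "dx": 0, "dy": 0, "dz": -5.5, "twist": 0},
    {"gripper": 1, "dx": 0, "dy": 0, "dz": -5.5, "twist": 0},
    {"gripper": 1, "dx": 0, "dy": 0, "dz": -5.5, "twist": 0},
  ],
)

```text
time_s: 35.6
position: [472.0, 350.0, 57.9]
ee_rot: [179.9, 0.1, -179.9]
contact_force: [1.3, -0.3, 0.1]
opening: 0.174
gripper_force: 58.7
```

```bash
python3 k.py w16.png
python3 - <<'E'
from h import *
s=arm.get_state();print(s['gripper_force'],s['position'])
for z in (50,55,60): print(z,circ('w16.png',425,305,90,90,z,p2=10,n=3))
E
```

```text
[471.74137339 349.98290704  57.70245959]
[(468.5, 301.2, 22.9), (437.2, 387.8, 23.3), (485.2, 355.2, 24.4), (429.2, 318.2, 25.1), (507.5, 389.5, 23.6)]
[369 163  27  26 288] [436.59413736 387.9881762 ]
[226 213  25  26 386] [468.13934809 301.28282321]
[370 271  20  20 220] [504.43462443 390.70727546]
58.73835861682892 [471.74137339 349.98290704  57.70245959]
50 [(np.float32(473.5), np.float32(350.5), np.float32(23.7)), (np.float32(461.2), np.float32(310.8), np.float32(23.7))]
55 [(np.float32(471.5), np.float32(350.5), np.float32(23.3)), (np.float32(459.8), np.float32(310.2), np.float32(23.7)), (np.float32(486.8), np.float32(378.5), np.float32(22.6))]
60 [(np.float32(467.5), np.float32(350.8), np.float32(22.9)), (np.float32(486.2), np.float32(375.5), np.float32(24.8)), (np.float32(457.2), np.float32(311.8), np.float32(23.8))]
```

>>> drive_tool(
  series=[
    {"gripper": 1, "dx": 0, "dy": 0.1, "dz": -2.5, "twist": 0},
    {"gripper": 1, "dx": 0, "dy": 0.1, "dz": -2.5, "twist": 0},
    {"gripper": 1, "dx": 0, "dy": 0.1, "dz": -2.5, "twist": 0},
    {"gripper": 1, "dx": 0, "dy": 0.1, "dz": -2.5, "twist": 0},
  ],
)

```text
time_s: 36.15
position: [471.5, 350.9, 32.3]
ee_rot: [180.0, 0.1, -179.8]
contact_force: [-0.3, -0.2, -0.5]
opening: 0.179
gripper_force: 58.7
```

>>> drive_tool(
  series=[
    {"gripper": 1, "dx": 0, "dy": 0, "dz": -0.6, "twist": 0},
    {"gripper": 1, "dx": 0, "dy": 0, "dz": -1.2, "twist": 0},
    {"gripper": 1, "dx": 0, "dy": 0, "dz": -1.8, "twist": 0},
    {"gripper": 1, "dx": 0, "dy": 0, "dz": -1.8, "twist": 0},
    {"gripper": 1, "dx": 0, "dy": 0, "dz": -1.8, "twist": 0},
  ],
)

```text
time_s: 36.78
position: [470.8, 350.4, 14.2]
ee_rot: [-180.0, -0.0, -179.8]
contact_force: [-0.9, -2.1, 9.3]
opening: 0.174
gripper_force: 59.8
```

>>> drive_tool(
  series=[
    {"gripper": 0.6, "dx": 0, "dy": 0, "dz": 0, "twist": 0},
    {"gripper": 0.6, "dx": 0, "dy": 0, "dz": 0, "twist": 0},
    {"gripper": 0.6, "dx": 0, "dy": 0, "dz": 4, "twist": 0},
    {"gripper": 0.6, "dx": 0, "dy": 0, "dz": 9.9, "twist": 0},
    {"gripper": 0.6, "dx": 3, "dy": -5, "dz": 9.9, "twist": 0},
  ],
)

```text
time_s: 37.4
position: [501.8, 308.8, 116.5]
ee_rot: [179.5, 0.4, -179.2]
contact_force: [1.4, -0.1, -0.3]
opening: 0.401
gripper_force: 0.0
```

>>> drive_tool(
  series=[
    {"gripper": 0.4, "dx": 1.7, "dy": -3.5, "dz": 0, "twist": 0},
    {"gripper": 0.4, "dx": 1.7, "dy": -3.5, "dz": 0, "twist": 0},
    {"gripper": 0.4, "dx": 1.7, "dy": -3.5, "dz": 0, "twist": 0},
    {"gripper": 0.4, "dx": 1.7, "dy": -3.5, "dz": 0, "twist": 0},
  ],
)

```text
time_s: 37.9
position: [517.0, 267.4, 112.1]
ee_rot: [180.0, -0.0, -179.7]
contact_force: [0.3, 0.8, -0.5]
opening: 0.601
gripper_force: 0.0
```

```bash
python3 k.py w17.png
```

```text
[517.06855794 267.300986   112.1299612 ]
[(469.8, 300.5, 23.3), (470.5, 350.5, 22.9), (518.8, 331.8, 25.1), (507.2, 387.2, 22.6), (436.8, 386.2, 22.6)]
[476  87  23  23 389] [436.83913258 386.43014618]
[353 133  21  21 327] [468.82181118 300.44184023]
[421 135  20  21 283] [470.15665803 350.19955668]
[464 185  21  19 290] [507.25950449 387.58636566]
[391 196  20  19 269] [516.22355094 331.98280937]
```

All five lids are upright and flat: middle (470,350) and the rest round it. Next, the scraper.

>>> drive_tool(
  series=[
    {"gripper": 0.4, "dx": -0.6, "dy": -6, "dz": 1, "twist": 0},
    {"gripper": 0.4, "dx": -1.2, "dy": -12, "dz": 2, "twist": 0},
    {"gripper": 0.4, "dx": -1.8, "dy": -18, "dz": 2, "twist": 0},
    {"gripper": 0.4, "dx": -2.4, "dy": -24, "dz": 2, "twist": 0},
    {"gripper": 0.4, "dx": -3, "dy": -30, "dz": 2, "twist": 4},
  ],
)

```text
time_s: 38.58
position: [488.1, -35.0, 132.6]
ee_rot: [180.0, 0.0, -175.6]
contact_force: [0.7, -0.8, -0.3]
opening: 0.602
gripper_force: 0.0
```

>>> drive_tool(
  series=[
    {"gripper": 0.4, "dx": 0, "dy": -6, "dz": 0, "twist": 0},
    {"gripper": 0.4, "dx": 0, "dy": -12, "dz": 0, "twist": 0},
    {"gripper": 0.4, "dx": 0, "dy": -18, "dz": 0, "twist": 0},
    {"gripper": 0.4, "dx": 0, "dy": -24, "dz": 0, "twist": 0},
    {"gripper": 0.4, "dx": -0.1, "dy": -30, "dz": 0, "twist": 0},
  ],
)

```text
time_s: 39.2
position: [487.9, -335.2, 132.4]
ee_rot: [180.0, 0.0, -175.7]
contact_force: [1.5, 0.6, 0.3]
opening: 0.598
gripper_force: 0.0
```

>>> drive_tool(
  series=[
    {"gripper": 0.4, "dx": 0, "dy": -2, "dz": 0, "twist": 0},
    {"gripper": 0.4, "dx": 0, "dy": -2, "dz": 0, "twist": 0},
    {"gripper": 0.4, "dx": 0, "dy": -2, "dz": 0, "twist": 0},
    {"gripper": 0.4, "dx": 0, "dy": -2, "dz": 0, "twist": 0},
  ],
)

```text
time_s: 39.7
position: [487.7, -351.4, 132.3]
ee_rot: [179.9, -0.0, -175.6]
contact_force: [-0.4, 0.6, 0.4]
opening: 0.6
gripper_force: 0.0
```

Run:
```python
from h import *
im,_=snap('wrist','w18.png');s=arm.get_state();print(s['position'],s['ee_rot'])
f='w18.png'
# tile (grey-light) and handle via min-area rects on rectified planes
def rects(z,cond,name,amin):
    a=rect(f,380,-450,200,210,z,3); i=a.astype(int); m=cond(i).astype(np.uint8)
    m=cv2.morphologyEx(m,cv2.MORPH_OPEN,np.ones((5,5)))
    for c in cv2.findContours(m,cv2.RETR_EXTERNAL,cv2.CHAIN_APPROX_NONE)[0]:
        if cv2.contourArea(c)>amin*9:
            (cx,cy),(w,h),an=cv2.minAreaRect(c); print(name,z,'x',round(380+cy/3,1),'y',round(-450+cx/3,1),'size',round(w/3,1),round(h/3,1),round(an,1))
rects(28,lambda i:(i[:,:,2]>i[:,:,0]*1.35)&(i[:,:,2]<110),'foot',800)
rects(73,lambda i:(i[:,:,2]>i[:,:,0]*1.25)&(i[:,:,2]>110),'handle',500)
rects(6,lambda i:(i[:,:,2]<i[:,:,0]*1.15)&(i[:,:,2]>90),'tile',800)
cv2.imwrite('pics/w18v.png',cv2.resize(im[:,:,::-1],(800,500),interpolation=cv2.INTER_CUBIC))
```

```text
[ 487.60425832 -351.93873676  132.40009928] [ 1.79927171e+02 -4.63796853e-03 -1.75638480e+02]
foot 28 x 486.4 y -356.6 size 136.6 37.8 85.2
foot 28 x 475.0 y -401.8 size 134.1 38.8 87.8
handle 73 x 484.8 y -350.2 size 209.7 199.7 90.0
tile 6 x 485.5 y -349.1 size 168.1 69.3 87.8
```

Tile centre is (485.5,-349) with yaw ≈2.2°. The foot is near (486,-355) with yaw ≈4.8°. Descending.

>>> drive_tool(
  series=[
    {"gripper": 0.4, "dx": 0, "dy": -0.2, "dz": -5, "twist": 0.5},
    {"gripper": 0.4, "dx": 0, "dy": -0.2, "dz": -9, "twist": 0.5},
    {"gripper": 0.4, "dx": 0, "dy": -0.2, "dz": -10, "twist": 0.5},
    {"gripper": 0.4, "dx": 0, "dy": -0.2, "dz": -10, "twist": 0.5},
  ],
)

```text
time_s: 40.25
position: [487.3, -355.8, 32.5]
ee_rot: [180.0, -0.0, -175.3]
contact_force: [0.1, -0.8, 0.9]
opening: 0.6
gripper_force: 0.0
```

>>> drive_tool(
  series=[
    {"gripper": 0.4, "dx": 0, "dy": 0, "dz": -0.8, "twist": 0},
    {"gripper": 0.4, "dx": 0, "dy": 0, "dz": -1.5, "twist": 0},
    {"gripper": 0.4, "dx": 0, "dy": 0, "dz": -1.5, "twist": 0},
    {"gripper": 0.4, "dx": 0, "dy": 0, "dz": -1.5, "twist": 0},
  ],
)

```text
time_s: 40.75
position: [487.1, -356.5, 17.7]
ee_rot: [-180.0, 0.0, -175.3]
contact_force: [0.3, 0.6, 0.7]
opening: 0.6
gripper_force: 0.0
```

>>> drive_tool(
  series=[
    {"gripper": 1, "dx": 0, "dy": 0, "dz": 0, "twist": 0},
    {"gripper": 1, "dx": 0, "dy": 0, "dz": 0, "twist": 0},
    {"gripper": 1, "dx": 0, "dy": 0, "dz": 0, "twist": 0},
  ],
)

```text
time_s: 41.12
position: [487.2, -356.8, 17.7]
ee_rot: [-180.0, 0.0, -175.3]
contact_force: [-0.1, 0.4, 1.0]
opening: 0.222
gripper_force: 62.3
```

>>> drive_tool(
  series=[
    {"gripper": 1, "dx": 0, "dy": 0, "dz": 2, "twist": 0},
    {"gripper": 1, "dx": 0, "dy": 0, "dz": 4, "twist": 0},
    {"gripper": 1, "dx": 0, "dy": 0, "dz": 4, "twist": 0},
    {"gripper": 1, "dx": 0, "dy": 0, "dz": 4, "twist": 0},
  ],
)

```text
time_s: 41.62
position: [486.9, -356.2, 57.8]
ee_rot: [-180.0, 0.0, -175.3]
contact_force: [-0.8, 0.1, -3.0]
opening: 0.225
gripper_force: 61.8
```

Scraper held. I'll swing it over the board behind the chips, turned along board x.

>>> drive_tool(
  series=[
    {"gripper": 1, "dx": 0, "dy": 2, "dz": 4, "twist": 0},
    {"gripper": 1, "dx": 0, "dy": 8, "dz": 5, "twist": 0},
    {"gripper": 1, "dx": 0, "dy": 14, "dz": 5, "twist": -2},
    {"gripper": 1, "dx": 1.7, "dy": 20, "dz": 5, "twist": -5},
    {"gripper": 1, "dx": 3.7, "dy": 25.2, "dz": 5, "twist": -7.5},
  ],
)

```text
time_s: 42.25
position: [523.2, -102.0, 106.9]
ee_rot: [180.0, -0.1, 177.1]
contact_force: [0.6, 0.2, -4.1]
opening: 0.228
gripper_force: 61.9
```

>>> drive_tool(
  series=[
    {"gripper": 1, "dx": 2, "dy": 5, "dz": 0, "twist": 0},
    {"gripper": 1, "dx": 4, "dy": 10, "dz": 0, "twist": 0},
    {"gripper": 1, "dx": 6, "dy": 15, "dz": 0, "twist": 0},
    {"gripper": 1, "dx": 8, "dy": 20, "dz": 0, "twist": 0},
    {"gripper": 1, "dx": 8, "dy": 25, "dz": 0, "twist": 0},
  ],
)

```text
time_s: 42.88
position: [605.6, 147.4, 106.9]
ee_rot: [-180.0, 0.1, 177.2]
contact_force: [0.4, 0.4, -3.4]
opening: 0.228
gripper_force: 61.8
```

>>> drive_tool(
  series=[
    {"gripper": 1, "dx": 0, "dy": 0, "dz": 0, "twist": 0},
    {"gripper": 1, "dx": 0, "dy": 0, "dz": 0, "twist": 0},
    {"gripper": 1, "dx": 0, "dy": 0, "dz": 0, "twist": 0},
  ],
)

```text
time_s: 43.25
position: [603.6, 143.2, 107.0]
ee_rot: [-179.9, -0.1, 177.0]
contact_force: [0.7, -0.1, -3.7]
opening: 0.224
gripper_force: 61.7
```

```bash
cat > ch.py <<'E'
from h import *
import sys
def chips(f,z=31,lo=(430,-200),sz=(280,420),amin=180,amax=900):
    a=rect(f,lo[0],lo[1],sz[1],sz[0],z,3); h=cv2.cvtColor(a,cv2.COLOR_BGR2HSV); i=a.astype(int)
    m=((i[:,:,2]>105)&(i[:,:,2]>i[:,:,0]*1.3)&(i[:,:,1]>75)).astype(np.uint8)
    m=cv2.morphologyEx(m,cv2.MORPH_OPEN,np.ones((7,7)))
    o=[]
    for c in cv2.findContours(m,cv2.RETR_EXTERNAL,cv2.CHAIN_APPROX_NONE)[0]:
        A=cv2.contourArea(c)/9
        if amin<A<amax:
            (cx,cy),wh,an=cv2.minAreaRect(c); o.append((round(lo[0]+cy/3,1),round(lo[1]+cx/3,1),round(A),[round(v/3) for v in wh]))
    return o
def show(f,z=31):
    for x,y,A,wh in chips(f,z):
        d=np.array([x-564.4,y-57]); print((x,y),A,wh,'board',np.round([d@[.9988,-.0488],d@[.0488,.9988]],1))
E
python3 - <<'E'
from ch import *
print('top0');show('top0.png')
snap('top','t19.png');snap('wrist','w19.png');print('t19');show('t19.png');print('w19');show('w19.png')
s=arm.get_state();print(s['position'],s['ee_rot'],s['opening'])
E
```

```text
top0
(630.8, 17.9) 348 [25, 15] board [ 68.2 -35.8]
(565.9, 97.9) 350 [15, 26] board [-0.5 40.9]
(563.0, -46.4) 344 [26, 16] board [   3.6 -103.3]
(502.8, 159.3) 340 [15, 26] board [-66.5  99.2]
(546.3, 216.0) 444 [111, 7] board [-25.8 157.9]
t19
(662.6, -69.8) 415 [68, 13] board [ 104.3 -121.9]
(631.1, 18.0) 468 [28, 20] board [ 68.5 -35.7]
(600.0, -26.4) 534 [78, 12] board [ 39.6 -81.6]
(585.7, -20.9) 624 [62, 15] board [ 25.1 -76.8]
(580.8, 115.2) 724 [29, 31] board [13.5 58.9]
(529.5, 127.3) 328 [11, 50] board [-38.3  68.5]
(502.7, 159.2) 404 [18, 27] board [-66.6  99.1]
w19
(563.6, -47.9) 450 [32, 18] board [   4.3 -104.8]
[603.9100678  143.46294547 107.340251  ] [-1.79942000e+02 -1.83700372e-02  1.77004094e+02] 0.2267067671918946
```

Chips are unmoved. I'll lower the scraper to just above the board, then sweep slowly.

>>> drive_tool(
  series=[
    {"gripper": 1, "dx": 0, "dy": 0, "dz": -4, "twist": 0},
    {"gripper": 1, "dx": 0, "dy": 0, "dz": -6, "twist": 0},
    {"gripper": 1, "dx": 0, "dy": 0, "dz": -7.1, "twist": 0},
    {"gripper": 1, "dx": 0, "dy": 0, "dz": -7.1, "twist": 0},
    {"gripper": 1, "dx": 0, "dy": 0, "dz": -7.1, "twist": 0},
  ],
)

```text
time_s: 43.98
position: [604.9, 145.7, 37.3]
ee_rot: [180.0, 0.1, 177.2]
contact_force: [-0.0, 1.4, -3.7]
opening: 0.224
gripper_force: 61.5
```

>>> drive_tool(
  series=[
    {"gripper": 1, "dx": -0.05, "dy": -1.5, "dz": -0.15, "twist": 0},
    {"gripper": 1, "dx": -0.1, "dy": -3, "dz": -0.15, "twist": 0},
    {"gripper": 1, "dx": -0.2, "dy": -4.5, "dz": -0.15, "twist": 0},
    {"gripper": 1, "dx": -0.3, "dy": -6, "dz": -0.15, "twist": 0},
    {"gripper": 1, "dx": -0.4, "dy": -7.5, "dz": -0.15, "twist": 0},
  ],
)

```text
time_s: 44.6
position: [599.9, 69.1, 35.0]
ee_rot: [-180.0, 0.0, 177.1]
contact_force: [0.5, 0.2, -2.4]
opening: 0.226
gripper_force: 61.8
```

>>> drive_tool(
  series=[
    {"gripper": 1, "dx": -0.05, "dy": -1.5, "dz": 0, "twist": 0},
    {"gripper": 1, "dx": -0.1, "dy": -3, "dz": 0, "twist": 0},
    {"gripper": 1, "dx": -0.2, "dy": -4.5, "dz": 0, "twist": 0},
    {"gripper": 1, "dx": -0.3, "dy": -6, "dz": 0, "twist": 0},
    {"gripper": 1, "dx": -0.4, "dy": -7.5, "dz": 0, "twist": 0},
  ],
)

```text
time_s: 45.22
position: [596.0, -5.4, 35.0]
ee_rot: [-180.0, 0.0, 177.2]
contact_force: [0.2, -0.4, -3.1]
opening: 0.224
gripper_force: 61.8
```

>>> drive_tool(
  series=[
    {"gripper": 1, "dx": 0, "dy": -1, "dz": 0, "twist": 0},
    {"gripper": 1, "dx": -0.1, "dy": -2, "dz": 0, "twist": 0},
    {"gripper": 1, "dx": -0.1, "dy": -3, "dz": 0, "twist": 0},
    {"gripper": 1, "dx": -0.2, "dy": -4, "dz": 0, "twist": 0},
    {"gripper": 1, "dx": -0.2, "dy": -5, "dz": 0, "twist": 0},
  ],
)

```text
time_s: 45.85
position: [593.9, -54.9, 34.9]
ee_rot: [180.0, -0.0, 177.2]
contact_force: [-0.9, -0.7, -4.2]
opening: 0.223
gripper_force: 61.8
```

>>> drive_tool(
  series=[
    {"gripper": 1, "dx": 0, "dy": -1, "dz": 0, "twist": 0},
    {"gripper": 1, "dx": -0.1, "dy": -2, "dz": 0, "twist": 0},
    {"gripper": 1, "dx": -0.1, "dy": -3, "dz": 0, "twist": 0},
    {"gripper": 1, "dx": -0.2, "dy": -4, "dz": 0, "twist": 0},
    {"gripper": 1, "dx": -0.2, "dy": -5, "dz": 0, "twist": 0},
  ],
)

```text
time_s: 46.48
position: [591.8, -105.2, 34.9]
ee_rot: [-180.0, -0.0, 177.2]
contact_force: [0.6, 0.7, -4.2]
opening: 0.225
gripper_force: 61.8
```

>>> drive_tool(
  series=[
    {"gripper": 1, "dx": 0, "dy": 0, "dz": 0, "twist": 0},
    {"gripper": 1, "dx": 0, "dy": 0, "dz": 0, "twist": 0},
    {"gripper": 1, "dx": 0, "dy": 0, "dz": 4, "twist": 0},
    {"gripper": 1, "dx": 0, "dy": 3, "dz": 7, "twist": 0},
    {"gripper": 1, "dx": 0, "dy": 3, "dz": 7, "twist": 0},
  ],
)

```text
time_s: 47.1
position: [594.4, -70.0, 107.3]
ee_rot: [179.8, 0.3, 177.5]
contact_force: [-0.1, 0.6, -4.5]
opening: 0.227
gripper_force: 61.7
```

>>> drive_tool(
  series=[
    {"gripper": 1, "dx": -1.5, "dy": 6, "dz": 0, "twist": 0},
    {"gripper": 1, "dx": -3, "dy": 12, "dz": 0, "twist": 0},
    {"gripper": 1, "dx": -4.5, "dy": 18, "dz": 0, "twist": 0},
    {"gripper": 1, "dx": -6, "dy": 24, "dz": 0, "twist": 0},
    {"gripper": 1, "dx": -7.5, "dy": 28.1, "dz": 0, "twist": 0},
  ],
)

```text
time_s: 47.72
position: [515.6, 210.3, 104.2]
ee_rot: [180.0, -0.0, 177.4]
contact_force: [-0.2, -0.5, -4.2]
opening: 0.221
gripper_force: 61.8
```

>>> drive_tool(
  series=[
    {"gripper": 1, "dx": 0, "dy": 0, "dz": 0, "twist": 0},
    {"gripper": 1, "dx": 0, "dy": 0, "dz": 0, "twist": 0},
    {"gripper": 1, "dx": 0, "dy": 0, "dz": 0, "twist": 0},
  ],
)

```text
time_s: 48.1
position: [517.3, 204.5, 104.6]
ee_rot: [-179.9, -0.0, 177.0]
contact_force: [-0.2, -0.2, -3.4]
opening: 0.222
gripper_force: 61.7
```

Run:
```python
from ch import *
snap('top','t20.png');snap('wrist','w20.png');print('t20 board');show('t20.png');print('tray z10');show('t20.png',10);print('w20');show('w20.png')
im=cv2.imread('pics/t20.png'); u=im[155:285,190:400]; cv2.imwrite('pics/t20c.png',cv2.resize(u,(800,495),interpolation=cv2.INTER_CUBIC))
s=arm.get_state();print(s['position'],s['ee_rot'],s['opening'])
```

```text
t20 board
(610.5, 99.9) 688 [119, 9] board [44.  45.1]
(603.7, 5.2) 182 [47, 6] board [ 41.8 -49.8]
(609.6, -132.9) 397 [17, 25] board [  54.4 -187.5]
(553.8, -61.1) 814 [78, 13] board [  -4.8 -118.5]
(436.8, 179.8) 743 [14, 80] board [-133.4  116.4]
(432.8, 43.0) 318 [6, 85] board [-130.8  -20.4]
tray z10
(611.8, 101.5) 715 [121, 9] board [45.2 46.8]
(604.8, 4.8) 191 [48, 6] board [ 42.9 -50.2]
(611.0, -136.0) 414 [17, 26] board [  56.  -190.5]
(561.5, -120.3) 188 [27, 8] board [   5.8 -177.2]
(554.0, -62.7) 855 [80, 14] board [  -4.5 -120.1]
(435.8, 181.3) 552 [12, 77] board [-134.5  117.9]
w20
(694.5, 93.8) 266 [7, 49] board [128.1  43.1]
[517.48347565 204.78059492 104.8439162 ] [-1.79954329e+02  3.10834507e-03  1.77006393e+02] 0.22629982839863186
```

>>> drive_tool(
  series=[
    {"gripper": 1, "dx": 0, "dy": 0, "dz": -4, "twist": 0},
    {"gripper": 1, "dx": 0, "dy": 0, "dz": -6, "twist": 0},
    {"gripper": 1, "dx": 0, "dy": 0, "dz": -6.9, "twist": 0},
    {"gripper": 1, "dx": 0, "dy": 0, "dz": -6.9, "twist": 0},
    {"gripper": 1, "dx": 0, "dy": 0, "dz": -6.9, "twist": 0},
  ],
)

```text
time_s: 48.82
position: [517.9, 206.7, 36.7]
ee_rot: [180.0, 0.1, 177.1]
contact_force: [-1.0, -0.2, -4.0]
opening: 0.225
gripper_force: 61.5
```

>>> drive_tool(
  series=[
    {"gripper": 1, "dx": -0.1, "dy": -1.5, "dz": -0.1, "twist": 0},
    {"gripper": 1, "dx": -0.15, "dy": -3, "dz": -0.1, "twist": 0},
    {"gripper": 1, "dx": -0.2, "dy": -4.5, "dz": -0.1, "twist": 0},
    {"gripper": 1, "dx": -0.3, "dy": -6, "dz": -0.1, "twist": 0},
    {"gripper": 1, "dx": -0.4, "dy": -7.5, "dz": -0.1, "twist": 0},
  ],
)

```text
time_s: 49.45
position: [512.9, 130.2, 35.0]
ee_rot: [-180.0, 0.0, 177.1]
contact_force: [0.6, -0.1, -3.6]
opening: 0.226
gripper_force: 61.9
```

>>> drive_tool(
  series=[
    {"gripper": 1, "dx": -0.1, "dy": -1.5, "dz": 0, "twist": 0},
    {"gripper": 1, "dx": -0.15, "dy": -3, "dz": 0, "twist": 0},
    {"gripper": 1, "dx": -0.2, "dy": -4.5, "dz": 0, "twist": 0},
    {"gripper": 1, "dx": -0.3, "dy": -6, "dz": 0, "twist": 0},
    {"gripper": 1, "dx": -0.4, "dy": -7.5, "dz": 0, "twist": 0},
  ],
)

```text
time_s: 50.08
position: [509.0, 55.6, 34.9]
ee_rot: [-180.0, 0.0, 177.2]
contact_force: [-0.7, 0.9, -3.9]
opening: 0.224
gripper_force: 61.9
```

>>> drive_tool(
  series=[
    {"gripper": 1, "dx": -0.1, "dy": -1.5, "dz": 0, "twist": 0},
    {"gripper": 1, "dx": -0.15, "dy": -3, "dz": 0, "twist": 0},
    {"gripper": 1, "dx": -0.2, "dy": -4.5, "dz": 0, "twist": 0},
    {"gripper": 1, "dx": -0.3, "dy": -6, "dz": 0, "twist": 0},
    {"gripper": 1, "dx": -0.4, "dy": -7.5, "dz": 0, "twist": 0},
  ],
)

```text
time_s: 50.7
position: [504.9, -19.4, 34.9]
ee_rot: [-180.0, 0.0, 177.2]
contact_force: [0.2, -0.0, -3.1]
opening: 0.224
gripper_force: 61.9
```

>>> drive_tool(
  series=[
    {"gripper": 1, "dx": 0, "dy": -1, "dz": 0, "twist": 0},
    {"gripper": 1, "dx": -0.1, "dy": -2, "dz": 0, "twist": 0},
    {"gripper": 1, "dx": -0.1, "dy": -3, "dz": 0, "twist": 0},
    {"gripper": 1, "dx": -0.2, "dy": -4, "dz": 0, "twist": 0},
    {"gripper": 1, "dx": -0.2, "dy": -5, "dz": 0, "twist": 0},
  ],
)

```text
time_s: 51.32
position: [502.8, -69.0, 34.9]
ee_rot: [180.0, -0.0, 177.2]
contact_force: [-0.2, 0.6, -3.3]
opening: 0.224
gripper_force: 61.7
```

>>> drive_tool(
  series=[
    {"gripper": 1, "dx": 0, "dy": -1, "dz": 0, "twist": 0},
    {"gripper": 1, "dx": -0.1, "dy": -2, "dz": 0, "twist": 0},
    {"gripper": 1, "dx": -0.1, "dy": -2.7, "dz": 0, "twist": 0},
    {"gripper": 1, "dx": -0.1, "dy": -2.7, "dz": 0, "twist": 0},
    {"gripper": 1, "dx": -0.1, "dy": -2.7, "dz": 0, "twist": 0},
  ],
)

```text
time_s: 51.95
position: [502.0, -95.0, 34.9]
ee_rot: [180.0, -0.0, 177.2]
contact_force: [-0.4, -0.1, -4.0]
opening: 0.228
gripper_force: 61.6
```

>>> drive_tool(
  series=[
    {"gripper": 1, "dx": 0, "dy": 0, "dz": 4, "twist": 0},
    {"gripper": 1, "dx": 0, "dy": 0, "dz": 7, "twist": 0},
    {"gripper": 1, "dx": 0, "dy": 6, "dz": 7, "twist": 0},
    {"gripper": 1, "dx": 0, "dy": 12, "dz": 7, "twist": 0},
    {"gripper": 1, "dx": 0, "dy": 12, "dz": 7, "twist": 0},
  ],
)

```text
time_s: 52.58
position: [502.0, 32.5, 105.1]
ee_rot: [179.8, 0.0, 177.9]
contact_force: [-0.6, -0.2, -3.8]
opening: 0.226
gripper_force: 61.7
```

Run:
```python
from ch import *
im,_=snap('wrist','w21.png');snap('top','t21.png');print('w21');show('w21.png');print('tray z10');show('w21.png',10);print('top');show('t21.png',10)
a=cv2.resize(im[:,:,::-1],(640,400)); b=cv2.imread('pics/t21.png')[150:290,200:400]; b=cv2.resize(b,(285,200),interpolation=cv2.INTER_CUBIC)
c=np.zeros((600,800,3),np.uint8); c[:400,:640]=a; c[400:,:285]=b
for k in (285,):
  d=cv2.resize(rect('w21.png',425,-215,120,280,8,3)[::-1,::-1],(0,0),fx=.55,fy=.55); d=d[:200]; 
d=cv2.rotate(rect('w21.png',425,-215,120,280,8,3),cv2.ROTATE_90_CLOCKWISE); d=cv2.resize(d,(467,200)); c[400:,300:767]=d
cv2.imwrite('pics/f21.png',c)
s=arm.get_state();print(s['position'],s['ee_rot'],s['opening'])
```

```text
w21
(690.9, 131.3) 268 [54, 6] board [122.7  80.4]
(685.1, -79.6) 322 [7, 63] board [ 127.2 -130.5]
(598.0, -119.6) 418 [19, 26] board [  42.2 -174.7]
(559.9, -113.8) 557 [22, 45] board [   3.8 -170.8]
(479.0, -107.8) 365 [26, 15] board [ -77.3 -168.8]
(434.7, -75.8) 226 [9, 30] board [-123.1 -139. ]
tray z10
(697.6, -79.1) 224 [7, 41] board [ 139.7 -129.4]
(655.8, -100.7) 204 [8, 33] board [  99.  -153.1]
(612.8, -133.4) 497 [20, 28] board [  57.6 -187.8]
(571.5, -126.9) 661 [24, 49] board [  16.1 -183.3]
(483.5, -120.5) 435 [28, 17] board [ -72.1 -181.2]
(435.2, -85.5) 270 [10, 32] board [-122.1 -148.6]
(482.5, -197.2) 349 [105, 6] board [ -69.4 -257.9]
top
(611.0, -135.9) 410 [17, 26] board [  56.  -190.4]
(578.0, 4.4) 349 [48, 11] board [ 16.2 -51.9]
(551.4, -81.5) 252 [38, 10] board [  -6.2 -139. ]
(483.3, -122.2) 308 [27, 13] board [ -72.3 -182.9]
(435.5, 166.3) 778 [11, 107] board [-134.1  102.9]
[501.50678272  26.0815998  104.85336373] [ 1.79995273e+02 -3.57580953e-02  1.77387764e+02] 0.22311699819226086
```

View pics/f21.png

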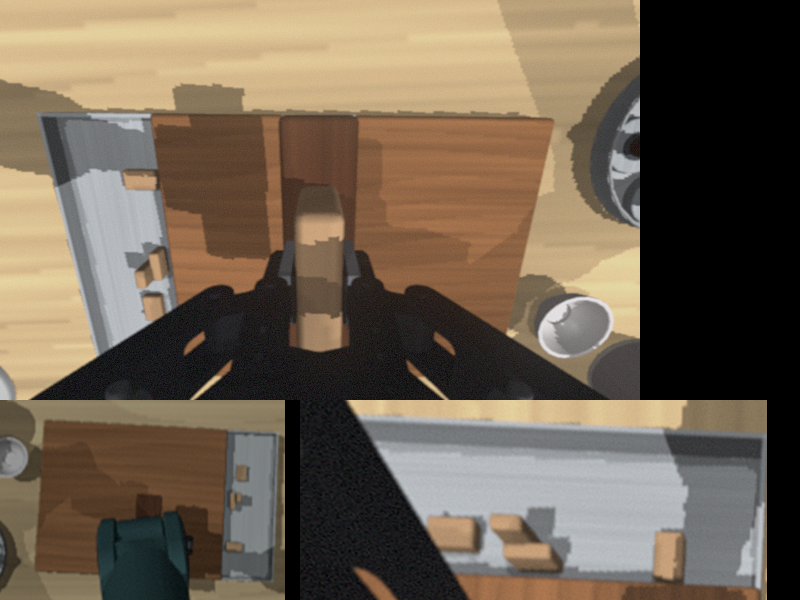

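All four chips lie in the tray: three groups at left of the board, with the pair at (150,265) resting low. Now I'll return the scraper to its tile.

>>> drive_tool(
  series=[
    {"gripper": 1, "dx": -0.4, "dy": -6, "dz": 0, "twist": 0},
    {"gripper": 1, "dx": -0.8, "dy": -12, "dz": 0, "twist": 1},
    {"gripper": 1, "dx": -1.2, "dy": -18, "dz": 0, "twist": 3},
    {"gripper": 1, "dx": -1.6, "dy": -24, "dz": 0, "twist": 5},
    {"gripper": 1, "dx": -1.6, "dy": -30, "dz": 0, "twist": 5},
  ],
)

```text
time_s: 53.3
position: [483.6, -279.2, 104.7]
ee_rot: [-180.0, -0.1, -178.0]
contact_force: [1.7, 1.2, -4.1]
opening: 0.226
gripper_force: 61.7
```

>>> drive_tool(
  series=[
    {"gripper": 1, "dx": 0, "dy": -5, "dz": 0, "twist": 0},
    {"gripper": 1, "dx": 0, "dy": -7.4, "dz": 0, "twist": 0},
    {"gripper": 1, "dx": 0, "dy": -7.4, "dz": 0, "twist": 0},
    {"gripper": 1, "dx": 0, "dy": -7.4, "dz": -4, "twist": 0},
    {"gripper": 1, "dx": 0, "dy": -7.4, "dz": -7, "twist": 0},
  ],
)

```text
time_s: 53.92
position: [485.6, -346.7, 33.9]
ee_rot: [179.9, -0.1, -177.7]
contact_force: [0.4, -0.1, -3.9]
opening: 0.226
gripper_force: 61.6
```

>>> drive_tool(
  series=[
    {"gripper": 1, "dx": 0, "dy": 0, "dz": 0, "twist": 0},
    {"gripper": 1, "dx": 0, "dy": 0, "dz": 0, "twist": 0},
    {"gripper": 1, "dx": 0, "dy": 0, "dz": 0, "twist": 0},
  ],
)

```text
time_s: 54.3
position: [487.2, -349.6, 36.4]
ee_rot: [-179.9, 0.1, -177.8]
contact_force: [0.6, 0.4, -3.6]
opening: 0.222
gripper_force: 61.6
```

>>> drive_tool(
  series=[
    {"gripper": 1, "dx": -0.1, "dy": 0, "dz": -1, "twist": 0},
    {"gripper": 1, "dx": -0.1, "dy": 0, "dz": -1.6, "twist": 0},
    {"gripper": 1, "dx": -0.1, "dy": 0, "dz": -1.8, "twist": 0},
    {"gripper": 1, "dx": -0.1, "dy": 0, "dz": -1.8, "twist": 0},
    {"gripper": 1, "dx": -0.1, "dy": 0, "dz": -1.8, "twist": 0},
  ],
)

```text
time_s: 54.92
position: [484.5, -349.4, 17.7]
ee_rot: [180.0, -0.0, -177.9]
contact_force: [-2.5, 1.3, 5.5]
opening: 0.227
gripper_force: 62.9
```

Seated, with a slight upward force. Release and rise.

>>> drive_tool(
  series=[
    {"gripper": 0.4, "dx": 0, "dy": 0, "dz": 0, "twist": 0},
    {"gripper": 0.4, "dx": 0, "dy": 0, "dz": 0, "twist": 0},
    {"gripper": 0.4, "dx": 0, "dy": 0, "dz": 0, "twist": 0},
    {"gripper": 0.4, "dx": 0, "dy": 0, "dz": 4, "twist": 0},
    {"gripper": 0.4, "dx": 0, "dy": 0, "dz": 10, "twist": 0},
  ],
)

```text
time_s: 55.55
position: [483.7, -348.5, 116.2]
ee_rot: [179.8, -0.2, -177.8]
contact_force: [0.0, -0.8, 0.9]
opening: 0.604
gripper_force: 0.0
```

>>> drive_tool(
  series=[
    {"gripper": 0.4, "dx": 0, "dy": 0, "dz": 1.5, "twist": 0},
    {"gripper": 0.4, "dx": 0, "dy": 0, "dz": 1.5, "twist": 0},
    {"gripper": 0.4, "dx": 0, "dy": 0, "dz": 1.5, "twist": 0},
    {"gripper": 0.4, "dx": 0, "dy": 0, "dz": 1.5, "twist": 0},
  ],
)

```text
time_s: 56.05
position: [483.9, -348.6, 130.1]
ee_rot: [179.9, -0.2, -177.8]
contact_force: [0.8, 0.3, -0.7]
opening: 0.6
gripper_force: 0.0
```

Run:
```python
from ch import *
snap('wrist','w22.png');s=arm.get_state();print(s['position'],s['ee_rot'],s['contact_force'])
f='w22.png'
def rects(z,cond,name,amin):
    i=rect(f,380,-450,200,210,z,3).astype(int); m=cv2.morphologyEx(cond(i).astype(np.uint8),cv2.MORPH_OPEN,np.ones((5,5)))
    for c in cv2.findContours(m,cv2.RETR_EXTERNAL,cv2.CHAIN_APPROX_NONE)[0]:
        if cv2.contourArea(c)>amin*9:
            (cx,cy),(w,h),an=cv2.minAreaRect(c); print(name,'x',round(380+cy/3,1),'y',round(-450+cx/3,1),'size',round(w/3,1),round(h/3,1),round(an,1))
rects(28,lambda i:(i[:,:,2]>i[:,:,0]*1.35)&(i[:,:,2]<110),'foot',800)
rects(6,lambda i:(i[:,:,2]<i[:,:,0]*1.15)&(i[:,:,2]>90),'tile',800)
snap('top','t22.png');show('t22.png',10)
# lids in tin: knob tops from the top camera
im=cv2.imread('pics/t22.png').astype(int); m=((im[:,:,2]>im[:,:,0]*1.4)&(im[:,:,2]<120)).astype(np.uint8)
n,l,st,c=cv2.connectedComponentsWithStats(m)
for i in range(1,n):
  q=ray('t22.png',*c[i],49)[:2]
  if np.hypot(*(q-[471,351]))<75 and st[i,4]>8: print('knob',q.round(1),st[i,4])
```

```text
[ 484.04347213 -348.79505453  130.28520029] [ 1.79897634e+02 -1.48608367e-01 -1.77826430e+02] [-0.61001649  0.01708745  0.4607321 ]
foot x 483.6 y -348.7 size 136.5 37.9 87.7
foot x 475.4 y -397.4 size 138.5 31.1 87.7
tile x 485.5 y -349.0 size 168.0 69.2 87.9
(481.8, -122.2) 383 [16, 26] board [ -73.8 -183. ]
(435.3, 176.7) 633 [11, 86] board [-134.8  113.3]
knob [517.2 326.2] 46
knob [507.9 381.5] 48
knob [471.  344.5] 48
knob [469.4 296. ] 46
knob [438.1 380.4] 52
```

Run:
```python
from ch import *
show('w22.png',10); snap('scene','s22.png'); print('scene'); show('s22.png',10)
arm.close_job()
```

```text
(704.9, 9.0) 539 [64, 11] board [142.7 -41.1]
(696.5, -185.3) 428 [26, 29] board [ 143.8 -235.6]
(610.9, -9.1) 213 [33, 10] board [ 49.7 -63.8]
(609.3, -134.0) 183 [17, 13] board [  54.2 -188.6]
(589.6, -26.3) 819 [27, 56] board [ 29.2 -82. ]
(483.1, -120.1) 419 [27, 17] board [ -72.6 -180.9]
scene
(612.8, -135.8) 389 [26, 16] board [  57.8 -190.2]
(555.6, -122.4) 304 [17, 27] board [  -0.  -179.6]
(483.5, -121.5) 450 [19, 28] board [ -72.1 -182.2]
(475.8, -74.8) 261 [10, 40] board [ -82.1 -136. ]
(448.8, -80.0) 181 [8, 27] board [-108.8 -142.5]
the job is handed in; nothing more can be done
```

I handed the job in at about 56 s of 210 s; the verdict was not shown. In my last images all 5 lids were flat in the tin with one in the middle, all 4 chips were in the tray (two of them overlapping, though the final check made out only three of the four), and the scraper stood upright and centred on its tile.

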